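Roll the tile inlay of the cookbook stand flush

ROBOT

A 6-joint arm with a two-finger parallel gripper is mounted at the origin on a cart in front of the work surface, level with it; the furniture and walls round the work are solid. World frame = base frame: x ahead of the robot, y to its left, z up, the work surface at z = 0. Lengths are in mm, angles in rad, forces in N, time in s.
With the tool pointing down it reaches from about 250 to 725 mm from the base axis. Payload 4 kg.
Tool frame: the origin (TCP) lies on the centre line of the jaws, within the pads' length; the fingertips stand 11 mm ahead of it and the grasp point (between the pads) lies 8 mm behind it; z points along the fingers, y is the direction in which the jaws open and shut (so a half turn about z gives the same grasp; the last joint's range is limited). The gripper opens to 85 mm and grips with 20 to 120 N. Pads are 22 mm wide; open, the fingers measure 114 mm over their backs; the gripper's body (76 mm by 85 mm) begins 54 mm behind the grasp point. The pads swing forward as they close: fully open they stand 13 mm farther back than shut.
Start: joints at [1.121, 0.241, 0.005, 1.335, 0, 1.571], TCP at [217.391, 450.267, 242.306] pointing down, gripper open.
Joint ranges: [-2.72, 2.72], [-1.05, 1.87], [-1.09, 1.28], [-1.99, 2.15], [-1.42, 1.44], [-3.14, 3.14]. Speed limits (rad/s): [2.79, 2.79, 3.14, 3.14, 3.14, 3.14].

INTERFACE

Orientations are given as a unit quaternion [x, y, z, w].
In Python, from workcell import * gives the robot as it stands. The module is installed in compiled form; this text tells all that it offers.
- The arm moves only by the tool step_arm, never from a script. Its argument "commands" is a list of rows, each an object of numbers: "wx", "wy", "wz": the turn, a rotation vector about the tool's x, y, z in rad; "x", "y", "z": the shift along the tool's x, y, z in m; "grip": the closure in counts, from 0 (fully open) to 255 (shut). A call has 1 to 8 rows; each row shifts and turns the commanded pose from where the row before left it, along the tool's axes as they then stand; what a row does not reach is not made up. A row lasts 1/10 s, in which the tool goes at most 50 mm and 8.59 degrees, less where a joint would pass 70% of its speed; a pose out of reach is approached as far as the arm can. A call is refused whole if a number of a shift passes 0.05 or a number of a turn 0.15, either way. A call with a gripper value outside its range is refused whole. The fingers move at their own pace and stop on an object; "squeeze" is the grip in N (left out, the last holds). Time passes only in rows, so rows that do not move let the fingers close. It gives the time, the measured TCP pose, the force and the opening at its end, in the units of the state.
- state(): the state, without advancing time (a new reading comes with each control period).
- snapshot(name): name is "scene" or "top"; returns the picture (384x512x3 uint8, blue, green, red); there is no depth.
- calibration(name): a dict with "fx", "fy", "cx", "cy" (pixels), "world_from_camera" (4x4, takes a point from camera to world coordinates). Camera axes: x right, y down, z forward; pixel columns grow to the right and rows downward; lengths in mm; the calibration is good to about 2 mm. A picture is of the moment at which its call begins. calibration takes no time and is no camera call.
- finish_job(): hands the job in, once; it reports no verdict.
The state is a dict: "clock": time; "qpos": joint angles; "qvel": joint speeds; "tau": joint torques, N m; "eef_pos": TCP position; "orientation": TCP orientation; "ft_force": force on the tool from outside, world axes, zero at the start; "moment": the same for the moment, N m; "gripper_width": opening from 0.0 (shut) to 1.0 (fully open).
Only numpy, scipy, OpenCV 4.12 (cv2) and the standard library are available. Lean on these libraries where they do the work, as an engineer would, in place of code of your own. Each camera call takes 0.05 s, during which the arm holds its last target.

TASK

The tile strip on the sloping cookbook stand has just been laid and its tiles stand proud: take the hand roller from the cork mat and roll it along the whole strip, drum flat on the slope and pressed down firmly and evenly but never hard enough to crack a tile (keep below about 35 N), until every tile is flush with the brass band. Press the tiles only with the roller, never with the gripper. Then stand the roller upright on the cork mat again and leave it there, without disturbing the mug, the jar and the lemon.

Things in the scene. Friction and masses are not known exactly. Their poses are not given: they have to be found in the camera images.
- stand: Fixed sloping cookbook stand of dark wood, 270 mm wide (its y), about 150 mm deep, 90 mm high. Origin: centre of its underside, on the worktop; z up. Its board rises at 22 degrees from a low edge with a 16 mm ledge on the -x side to a high edge on the +x side, so the slope's outward normal is (-0.375, 0, 0.927) in the stand's frame.
- strip_mid (a point): Centre of the tile strip, 10 mm off the board. A raised brass band, 50 mm wide up the slope, 216 mm long along the stand's y, frames eight tiles; its surface is the level they must come down to. The band is packed up differently each time: its surface lies up to 7 mm above or below this point (square to the slope, not measured: feel for it). Sites turn with the stand's yaw, not with the slope.
- strip_right (a point): Point on the strip's centre line, at the outer edge of tile0 (the end of the row on the stand's -y side), 10 mm off the board like strip_mid. The bare band goes on for 28 mm beyond it.
- strip_left (a point): The same at the stand's +y end (outer edge of tile7), 160 mm from strip_right. The bare band goes on for 28 mm beyond it.
- tile0 (a joint): Rigid ceramic tile at the -y end of the row of eight, white and blue in turn; each 34.5 mm up the slope, 20 mm pitch along y, in a stiff tacky bed. Value in m: 0 = 4 mm proud of the brass band, 0.004 = flush, 0.0048 = stop; all start between 0 and 0.001. Sinks square to the slope only under about 7 N (some N more if pushed fast) and stays where left.
- tile1 (a joint): The same for tile 1, 20 mm further in +y.
- tile2 (a joint): The same for tile 2, 40 mm further in +y.
- tile3 (a joint): The same for tile 3, 60 mm further in +y.
- tile4 (a joint): The same for tile 4, 80 mm further in +y.
- tile5 (a joint): The same for tile 5, 100 mm further in +y.
- tile6 (a joint): The same for tile 6, 120 mm further in +y.
- tile7 (a joint): The same for tile 7, 140 mm further in +y.
- roller: Loose hand roller, about 0.27 kg, 118 mm tall, standing upright by itself on the mat. Origin: midway under the drum, at its lowest line; z up along the handle, x along the drum's axis. Black rubber drum 36 mm across, 60 mm long, between two steel side plates (70 mm over their outsides along x, 44 mm long in y, undersides 0.5 mm above the drum's lowest line: they pass outside the 50 mm band).
- roller_grip (a point): Middle of the roller's wooden handle, 85 mm above the roller's origin, on its axis. The handle is 22 mm thick along the roller's y (grip it across this), 30 mm along its x, and reaches from 52 to 118 mm above the origin; the steel bridge below it tops at 47 mm.
- drum (a joint): Turning angle of the roller's drum about the roller's x, rad, 0 at the start; 1 rad is 18 mm of rolling.
- mat: Fixed round cork mat, 120 mm across, 5 mm thick, the roller's place. Origin: centre of its underside, on the worktop.
- mug: Bystander: green and white mug, 101 mm tall, origin at its underside.
- lemon: Bystander: yellow lemon, 72x57x58 mm, origin at its underside.
- jar: Bystander: clear jar with a dark lid, 65 mm across, 86 mm tall, origin at its underside.
There are look-alikes about, which are no part of the job. Leave any green or purple look-alike of the roller alone.

How it is judged (in metres and radians):
On the way, in this order (a step that is already met when the one before it is completed fails the run):
1. the roller is pressed on the stand's strip (contact force between roller and stand above 3 N and distance of roller from where it was at the start of the episode above 0.1 m), for 0.05 s.
2. the drum has rolled at least 54 mm (3 rad) and is pressing on the stand (contact force between roller and stand above 3 N and (value of joint drum above 3 rad or value of joint drum below -3 rad)), for 0.05 s.
At the end, for the whole second after the job is handed in: Every tile is within 1.5 mm of flush with the brass band (each tile joint above 0.0025 m); the roller stands upright (within 0.15 rad), at rest and released, on the cork mat, its origin within 40 mm of the mat's centre (value of joint each of tile0, tile1, tile2, tile3, tile4, tile5, tile6, tile7 above 0.0025 m and horizontal distance between roller and mat below 0.04 m and height (world z) of roller between -0.002 and 0.012 m and angle between roller's own z axis and vertical below 0.15 rad and linear speed of roller below 0.02 m/s and angular speed of roller below 0.2 rad/s); the robot touches nothing.
It fails at once if the roller presses on the stand or tiles with more than 35 N (contact force between roller and stand above 35 N).
It fails at once if the gripper or arm presses on the stand or its tiles (more than 2 N) (contact force between any of the fingers, the arm and stand above 2 N).
It fails at once if the mug is moved more than 20 mm (distance of mug from where it was at the start of the episode above 0.02 m).
It fails at once if the jar is moved more than 20 mm (distance of jar from where it was at the start of the episode above 0.02 m).
It fails at once if the lemon is moved more than 20 mm (distance of lemon from where it was at the start of the episode above 0.02 m).
It also fails if it takes over 59 s, if anything falls off the work surface, if the arm or the gripper's body presses on something with over 40 N, if the wrist force passes 120 N, or if a joint passes its speed limit or range.

## Working session

There is one attempt and no reset: what is moved stays moved. The work goes in short steps, Python scripts to look and compute and a tool call to move; the robot and the scene stay as the last step left them, time stands still between calls to the robot, and variables do not carry over. Pictures are saved under pics/ and viewed, and the job is handed in when it is done.

Besides the shell and the picture viewer there is one more tool, called as name([rows], argument=value, ...), one row to a line, values as JSON. step_arm: Moves the arm, as the interface text tells. Its arguments: {"type":"object","properties":{"commands":{"type":"array","items":{"type":"object","properties":{"wx":{"type":"number"},"wy":{"type":"number"},"wz":{"type":"number"},"x":{"type":"number"},"y":{"type":"number"},"z":{"type":"number"},"grip":{"type":"number"}}}},"squeeze":{"type":"number"}},"required":["commands"]}

```bash
mkdir -p pics; ls; python3 - <<'E'
from workcell import *
import cv2
print(state())
for n in("scene","top"):
    im=snapshot(n);cv2.imwrite(f"pics/{n}0.png",im);c=calibration(n);print(n,c)
E
```

```text
pics
{'clock': 0.0, 'qpos': array([ 1.12100438e+00,  2.41402395e-01,  3.73809942e-03,  1.33521050e+00,
       -1.66693812e-05,  1.57081434e+00]), 'qvel': array([-0.00036866, -0.00135744, -0.00106947, -0.00056308, -0.00212418,
       -0.00024104]), 'tau': array([-1.49295447e-03, -3.72320259e+01,  2.52406347e+01,  1.70071435e-02,
       -2.44384346e-04, -5.66617601e-06]), 'eef_pos': array([217.12960068, 449.72010306, 241.42352119]), 'orientation': array([ 2.23013606e-01,  9.74814778e-01, -1.01492316e-03, -2.23620206e-04]), 'ft_force': array([-0.24821683,  0.37949579,  1.07786693]), 'moment': array([ 0.02524546, -0.00161731,  0.01189414]), 'gripper_width': 0.9976427759719027}
scene {'fx': 361.00537937414816, 'fy': 361.00537937414816, 'cx': 254.93775166380368, 'cy': 196.0867377528461, 'world_from_camera': array([[ 7.70140414e-01, -4.50220870e-01,  4.51868246e-01,
         1.16587646e+02],
       [-6.37834649e-01, -5.35634362e-01,  5.53410147e-01,
        -5.80753054e+02],
       [-7.12063781e-03, -7.14420744e-01, -6.99680139e-01,
         7.62062914e+02],
       [ 0.00000000e+00,  0.00000000e+00,  0.00000000e+00,
         1.00000000e+00]])}
top {'fx': 365.7266617798173, 'fy': 365.7266617798173, 'cx': 256.3520574774412, 'cy': 195.77822594099885, 'world_from_camera': array([[ 2.88990040e-02, -9.79025612e-01,  2.01677214e-01,
         3.16314801e+02],
       [-9.99567056e-01, -2.94198796e-02,  4.14904451e-04,
        -5.98321440e+01],
       [ 5.52711725e-03, -2.01601889e-01, -9.79451954e-01,
         1.20779235e+03],
       [ 0.00000000e+00,  0.00000000e+00,  0.00000000e+00,
         1.00000000e+00]])}
```

View pics/scene0.png

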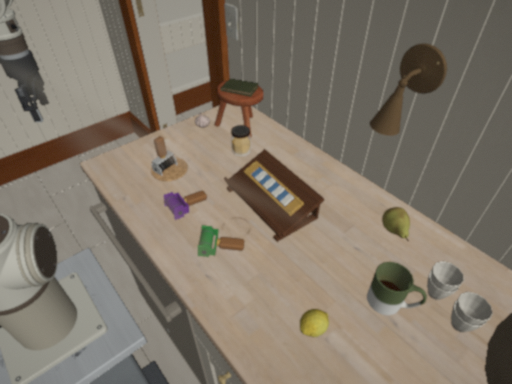

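View pics/top0.png

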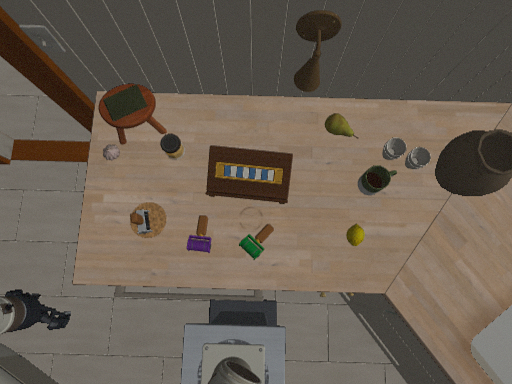

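The black-drum roller stands on the cork mat at scene (163,160) and top (143,219). The look-alikes are purple (top (199,235)) and green (top (255,243)), both lying on the worktop. The stand is at top (249,174), the jar at (172,146), the lemon at (356,235) and the mug at (377,178). Next I'll look at enlarged crops.

```bash
python3 - <<'E'
import cv2
t=cv2.imread("pics/top0.png");s=cv2.imread("pics/scene0.png")
def crop(im,x0,y0,x1,y1,k,n):
    c=cv2.resize(im[y0:y1,x0:x1],None,fx=k,fy=k,interpolation=cv2.INTER_CUBIC)
    for x in range(x0,x1,10):
        cv2.putText(c,str(x),((x-x0)*k,8),0,0.3,(0,0,255),1);cv2.line(c,((x-x0)*k,10),((x-x0)*k,16),(0,0,255),1)
    for y in range(y0,y1,10):
        cv2.putText(c,str(y),(0,(y-y0)*k+3),0,0.3,(0,0,255),1);cv2.line(c,(20,(y-y0)*k),(26,(y-y0)*k),(0,0,255),1)
    cv2.imwrite(n,c)
crop(t,110,190,180,245,10,"pics/c1.png")
crop(t,195,135,305,210,7,"pics/c2.png")
crop(s,140,125,200,185,10,"pics/c3.png")
crop(s,220,140,330,245,5,"pics/c4.png")
E
```

```text
(no output)
```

View pics/c1.png

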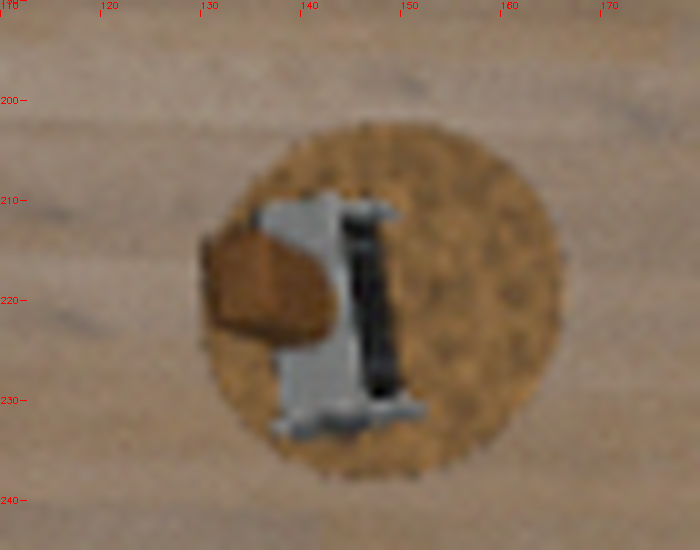

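View pics/c2.png

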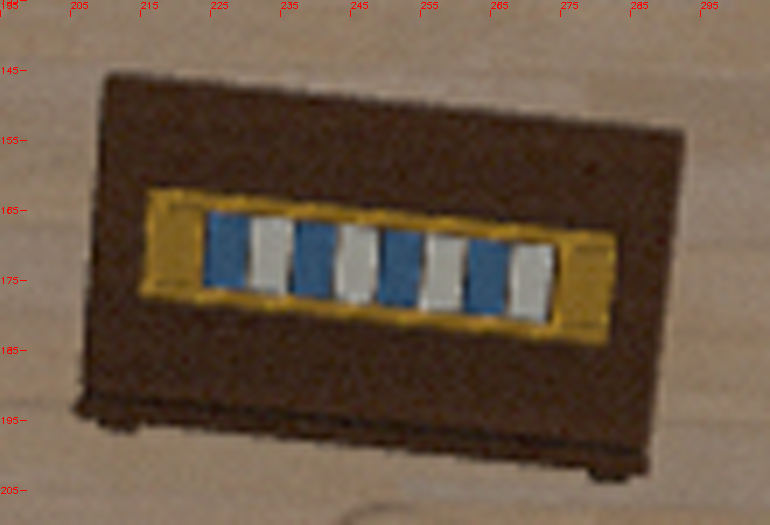

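View pics/c3.png

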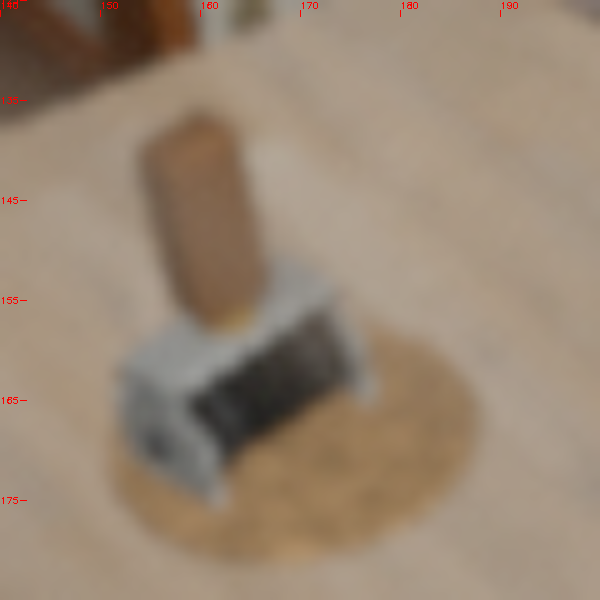

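View pics/c4.png

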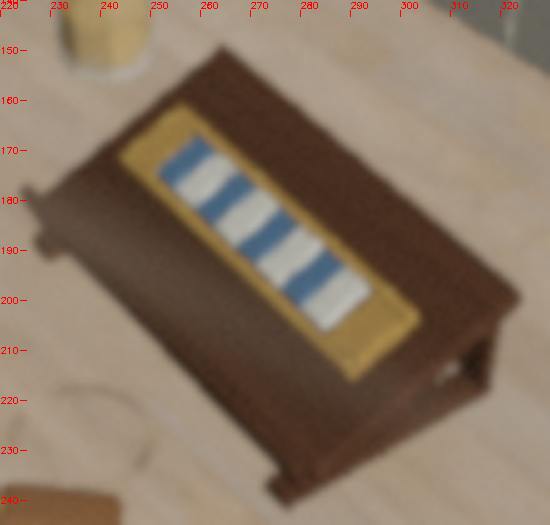

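The closest match to the description is the grey roller with the black drum on the cork mat. The crop confirms it: steel plates, black drum and an upright wooden handle. I'll fit the roller, mat and stand from both views.

```bash
cat > h.py <<'E'
import numpy as np
from scipy.spatial.transform import Rotation as R
from scipy.optimize import least_squares
from workcell import calibration
C={n:calibration(n) for n in("scene","top")}
def proj(n,P):
    c=C[n];W=c["world_from_camera"];P=np.atleast_2d(P);p=(P-W[:3,3])@W[:3,:3]
    return np.c_[c["fx"]*p[:,0]/p[:,2]+c["cx"],c["fy"]*p[:,1]/p[:,2]+c["cy"]]
def ray(n,uv):
    c=C[n];W=c["world_from_camera"];d=W[:3,:3]@np.array([(uv[0]-c["cx"])/c["fx"],(uv[1]-c["cy"])/c["fy"],1]);return W[:3,3],d
def onz(n,uv,z):
    o,d=ray(n,uv);return o+d*(z-o[2])/d[2]
def tri(a,b):
    A=[];B=[]
    for n,uv in(("top",a),("scene",b)):
        o,d=ray(n,uv);d/=np.linalg.norm(d);M=np.eye(3)-np.outer(d,d);A.append(M);B.append(M@o)
    return np.linalg.lstsq(np.vstack(A),np.hstack(B),rcond=None)[0]
E
python3 - <<'E'
from h import *
np.set_printoptions(precision=1,suppress=True)
# stand
pts=[("bHL",(216.1,161.9),(256.6,161),(25,108,0)),("bHR",(282.9,168.4),(304,203.6),(25,-108,0)),("bLR",(281.9,184),(290.4,216),(-25,-108,0)),("bLL",(215.1,177.1),(244,171.6),(-25,108,0)),
("tHL",(224.4,165.3),(260,167),(17.25,80,3.5)),("tHR",(274.1,169.9),(294.4,198),(17.25,-80,3.5)),("tLR",(273.6,181.1),(285,206.2),(-17.25,-80,3.5)),("tLL",(224.1,175.9),(251.6,174.8),(-17.25,80,3.5))]
for p in pts: print(p[0],tri(p[1],p[2]))
print("board hi",tri((210,145.3),(264.4,149.4)),tri((292.7,153.6),(324,199.4)))
L=np.array([p[3] for p in pts],float)
def f(v,free=False):
    r=R.from_euler("ZY",[v[3],-np.radians(22)]) 
    P=r.apply(L)+v[:3]
    return np.r_[(proj("top",P)-[p[1] for p in pts]).ravel(),(proj("scene",P)-[p[2] for p in pts]).ravel()]
s=least_squares(f,[400,-30,60,0],loss="soft_l1");print(s.x[:3],s.x[3],s.fun.round(1))
# mat
print("mat top",onz("top",(148.2,219.9),5), "edges",onz("top",(130,219),5),onz("top",(166.5,219),5),onz("top",(148,202),5),onz("top",(148,237.8),5))
print("mat scene edges",onz("scene",(150.8,170),5),onz("scene",(188,166),5),onz("scene",(165,181.5),5))
print("plates",tri((149.3,211.3),(177.5,164.5)),tri((152,231),(162.2,175)))
E
```

```text
bHL [656.7  72.6  78.9]
bHR [ 642.6 -142.3   73.7]
bLR [ 595.1 -141.1   57.2]
bLL [610.6  75.6  60.7]
tHL [646.7  45.4  78.2]
tHR [ 635.1 -113.7   77.9]
tLR [ 600.9 -113.4   68.6]
tLL [614.9  45.9  65.2]
board hi [708.8  95.2  84.3] [ 689.1 -171.7   82.6]
[625.9 -34.   68.6] 100.45618287465304 [ 0.4 -0.3  0.5  0.  -0.2 -0.2  0.2 -0.1  0.4 -0.3  0.4  0.2 -0.3 -0.4
 -0.2 -0.3 -0.1  0.4 -0.1 -0.6 -0.5 -0.7 -0.1  0.4 -0.3  0.2  0.2  0.2
  0.1  0.4 -0.7 -0.1]
mat top [471.8 295.9   5. ] edges [473.  356.2   5. ] [476.6 235.7   5. ] [531.9 301.9   5. ] [412.9 291.3   5. ]
mat scene edges [423.9 328.8   5. ] [527.3 268.2   5. ] [431.4 249.8   5. ]
plates [501.4 293.    9. ] [436.6 278.3   9.6]
```

```bash
cat > ov.py <<'E'
from h import *
import cv2,sys
def lines():
    b=lambda x,y,z0,z1:[((sx*x,sy*y,z0),(sx*x,sy*y,z1)) for sx in(1,-1) for sy in(1,-1)]+[((sx*x,y,z),(sx*x,-y,z)) for sx in(1,-1) for z in(z0,z1)]+[((x,sy*y,z),(-x,sy*y,z)) for sy in(1,-1) for z in(z0,z1)]
    return b(15,11,52,118)+b(35,22,.5,.5)+b(35,11,47,47)+[((30,s*18,18),(-30,s*18,18)) for s in(1,-1)]
def overlay(x,y,yaw,tag,mx,my):
    r=R.from_euler("Z",yaw)
    out=[]
    for n,(x0,y0,x1,y1) in(("top",(118,195,173,245)),("scene",(145,130,195,185))):
        k=8;im=cv2.imread(f"pics/{n}0.png")[y0:y1,x0:x1];im=cv2.resize(im,None,fx=k,fy=k,interpolation=cv2.INTER_CUBIC)
        q=lambda P:((proj(n,P)+.5-[x0,y0])*k).astype(int)
        for a,b in lines():
            p=q(r.apply([a,b])+[x,y,5]);cv2.line(im,tuple(map(int,p[0])),tuple(map(int,p[1])),(0,0,255),1)
        t=np.linspace(0,2*np.pi,60);cv2.polylines(im,[q(np.c_[mx+60*np.cos(t),my+60*np.sin(t),5+0*t]).astype(np.int32)],True,(255,0,0),1)
        out.append(cv2.resize(im,(390,400)))
    cv2.imwrite(f"pics/ov{tag}.png",np.hstack(out))
a=list(map(float,sys.argv[1:4]));overlay(*a,sys.argv[4],float(sys.argv[5]),float(sys.argv[6]))
E
python3 ov.py 464 307 0.18 a 472 296
```

```text
(no output)
```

View pics/ova.png

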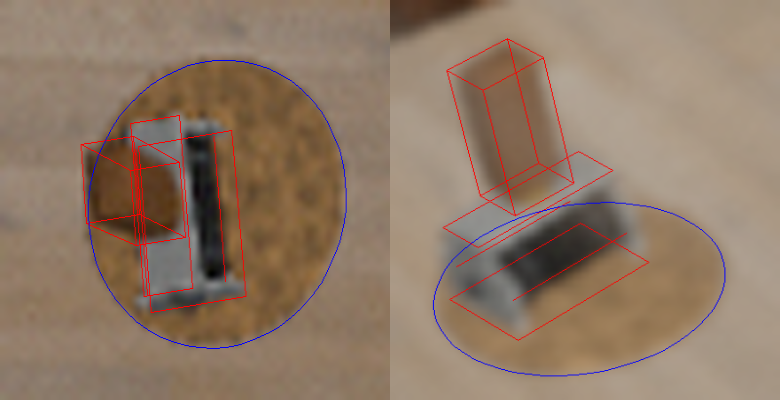

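```bash
sed -i 's/+.5-\[x0/-[x0/' ov.py; sed -i 's/(390,400)/(390,400)/' ov.py; python3 ov.py 467 304 0.12 b 472 296;python3 ov.py 467 304 0.17 c 472 296; python3 -c "
import cv2,numpy as np
cv2.imwrite('pics/ovbc.png',cv2.resize(np.vstack([cv2.imread('pics/ovb.png'),cv2.imread('pics/ovc.png')]),(585,600)))"
```

```text
(no output)
```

View pics/ovb.png

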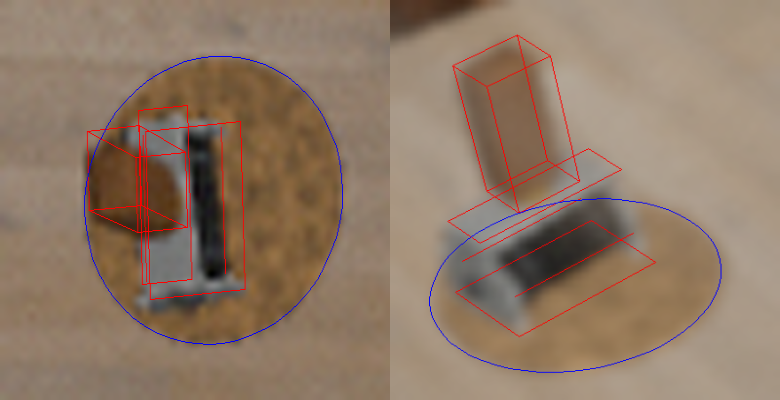

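View pics/ovc.png

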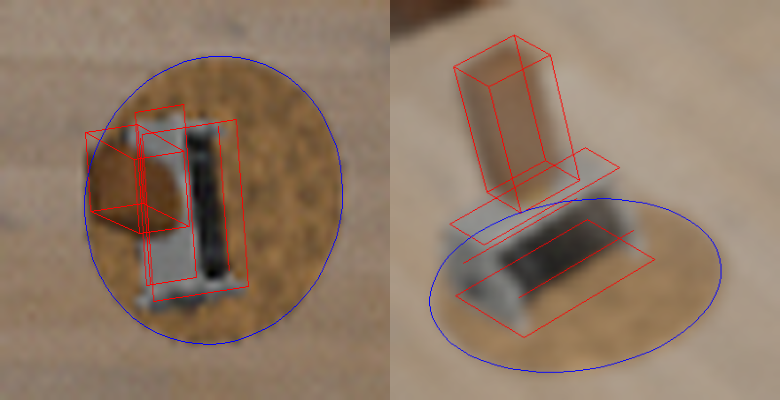

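```bash
sed -i 's/proj(n,P)-\[x0/proj(n,P)+.5-[x0/' ov.py; python3 - <<'E'
from h import *
np.set_printoptions(precision=2,suppress=True)
pts=[("bHL",(216.1,161.9),(256.6,161),(25,108,0)),("bHR",(282.9,168.4),(304,203.6),(25,-108,0)),("bLR",(281.9,184),(290.4,216),(-25,-108,0)),("bLL",(215.1,177.1),(244,171.6),(-25,108,0)),
("tHL",(224.4,165.3),(260,167),(17.25,80,3.5)),("tHR",(274.1,169.9),(294.4,198),(17.25,-80,3.5)),("tLR",(273.6,181.1),(285,206.2),(-17.25,-80,3.5)),("tLL",(224.1,175.9),(251.6,174.8),(-17.25,80,3.5))]
L=np.array([p[3] for p in pts],float);A=np.array([p[1] for p in pts])-.5;B=np.array([p[2] for p in pts])-.5
def f(v):
    r=R.from_euler("ZY",[v[3],-np.radians(22)]);P=r.apply(L)+v[:3]
    return np.r_[(proj("top",P)-A).ravel(),(proj("scene",P)-B).ravel()]
s=least_squares(f,[620,-30,65,0]);print("stand band mid",s.x,abs(s.fun).max())
# roller pts: plates' lower front corners, bridge front corners(top), handle end-axis
T=[((149.3,211.3),(35,-22,.5)),((152,231.2),(-35,-22,.5)),((131.5,220.3-1.5+.0),None)]
Lr=np.array([(35,-22,2),(-35,-22,2)],float)
At=np.array([(149.3,211.3),(152,231.2)])-.5;Bs=np.array([(177.5,164.5),(162.2,175)])-.5
# handle silhouette in scene: axis line points at mid between left/right edges
Hs=np.array([(18.7/1+140,13.8+125)])-.5
def g(v):
    r=R.from_euler("Z",v[2]);P=r.apply(Lr)+[v[0],v[1],5];H=r.apply([[0,0,118]])+[v[0],v[1],5]
    return np.r_[(proj("top",P)-At).ravel(),(proj("scene",P)-Bs).ravel(),(proj("scene",H)-Hs).ravel()]
s=least_squares(g,[466,305,.17]);print("roller",s.x,s.fun)
E
python3 ov.py 468 304 0.14 d 473.5 297.5
```

```text
stand band mid [626.76 -31.9   68.7   -0.07] 0.7924083179926242
roller [465.18 310.17   0.23] [-0.17 -0.69  0.16  0.04  0.3   0.17 -0.37  0.89 -0.36 -0.62]
```

View pics/ovd.png

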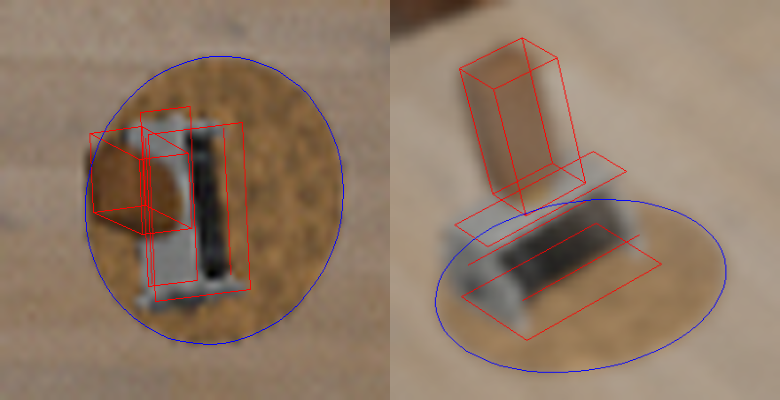

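```bash
python3 ov.py 465.5 309 0.19 e 473.5 297.5
```

```text
(no output)
```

View pics/ove.png

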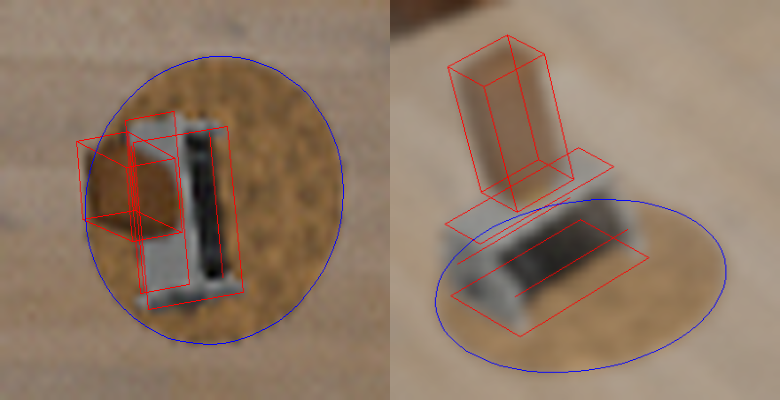

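Estimates: roller about (465.5, 306.5) with yaw 0.17, mat centre (473.5, 297.5), strip mid about (627, -32, 69) with yaw -0.073. The mat circle and plate footprint agree with the stated sizes within 2–3 mm. I'll turn first, then move above the roller.

step_arm([
  {"wz": -0.124,"grip": 0},
  {"wz": -0.124},
  {"wz": -0.124},
  {"wz": -0.124},
  {"wz": -0.124},
])

```text
validation failed for argument at $.co...
```

step_arm([
  {"x": -0.0276,"y": -0.0229,"z": 0.01},
  {"x": -0.0276,"y": -0.0229,"z": 0.01},
  {"x": -0.0276,"y": -0.0229,"z": 0.01},
  {"x": -0.0276,"y": -0.0229,"z": 0.01},
  {"x": -0.0276,"y": -0.0229,"z": 0.01},
  {"x": -0.0276,"y": -0.0229,"z": 0.01},
  {"x": -0.0276,"y": -0.0229,"z": 0.01},
  {"x": -0.0276,"y": -0.0229,"z": 0.01},
])

```text
validation failed for argument at $.co...
```

step_arm([
  {},
])

```text
validation failed for argument at $.co...
```

```bash
cat >> h.py <<'E'
def show(k=6,box=None,tag="x"):
    import cv2
    from workcell import snapshot
    for n,(x0,y0,x1,y1) in box.items():
        im=cv2.resize(snapshot(n)[y0:y1,x0:x1],None,fx=k,fy=k,interpolation=cv2.INTER_CUBIC);cv2.imwrite(f"pics/{tag}_{n}.png",im)
def pose():
    from workcell import state
    s=state();M=R.from_quat(s["orientation"]).as_matrix()
    return s["eef_pos"],M,s
E
python3 - <<'E'
from h import *
np.set_printoptions(precision=4,suppress=True)
p,M,s=pose();print(s["clock"],p,s["qpos"],s["ft_force"]);print(M)
show(5,{"top":(100,170,200,270),"scene":(130,90,230,190)},"above")
E
```

```text
0.1 [217.1553 449.7802 241.5021] [ 1.121   0.2413  0.0038  1.3352 -0.      1.5708] [ 0.2964  0.2195 -0.4853]
[[-0.9006  0.4347 -0.0008]
 [ 0.4348  0.9005 -0.0017]
 [-0.     -0.0019 -1.    ]]
```

step_arm([
  {"x": 0,"y": 0,"z": 0,"wx": 0,"wy": 0,"wz": -0.124,"grip": 0},
  {"x": 0,"y": 0,"z": 0,"wx": 0,"wy": 0,"wz": -0.124,"grip": 0},
  {"x": 0,"y": 0,"z": 0,"wx": 0,"wy": 0,"wz": -0.124,"grip": 0},
  {"x": 0,"y": 0,"z": 0,"wx": 0,"wy": 0,"wz": -0.124,"grip": 0},
  {"x": 0,"y": 0,"z": 0,"wx": 0,"wy": 0,"wz": -0.124,"grip": 0},
])

```text
clock: 0.7
eef_pos: [217.3, 450.1, 242.0]
orientation: [-0.088, 0.996, -0.0, -0.0]
ft_force: [-0.3, -0.3, -0.4]
gripper_width: 1.001
```

step_arm([
  {"x": -0.0276,"y": -0.0229,"z": 0.01,"wx": 0,"wy": 0,"wz": 0,"grip": 0},
  {"x": -0.0276,"y": -0.0229,"z": 0.01,"wx": 0,"wy": 0,"wz": 0,"grip": 0},
  {"x": -0.0276,"y": -0.0229,"z": 0.01,"wx": 0,"wy": 0,"wz": 0,"grip": 0},
  {"x": -0.0276,"y": -0.0229,"z": 0.01,"wx": 0,"wy": 0,"wz": 0,"grip": 0},
  {"x": -0.0276,"y": -0.0229,"z": 0.01,"wx": 0,"wy": 0,"wz": 0,"grip": 0},
  {"x": -0.0276,"y": -0.0229,"z": 0.01,"wx": 0,"wy": 0,"wz": 0,"grip": 0},
  {"x": -0.0276,"y": -0.0229,"z": 0.01,"wx": 0,"wy": 0,"wz": 0,"grip": 0},
  {"x": -0.0276,"y": -0.0229,"z": 0.01,"wx": 0,"wy": 0,"wz": 0,"grip": 0},
])

```text
clock: 1.5
eef_pos: [467.1, 306.1, 161.7]
orientation: [-0.085, 0.996, -0.0, -0.0]
ft_force: [0.9, -0.2, -0.0]
gripper_width: 0.999
```

```bash
python3 - <<'E'
from h import *
np.set_printoptions(precision=4,suppress=True)
p,M,s=pose();print(s["clock"],p,s["qpos"],s["ft_force"]);print(M)
show(5,{"top":(100,170,200,270),"scene":(130,90,230,190)},"above")
p,M,s=pose();print(s["clock"],p)
print(M.T@(np.array([465.5,306.5,80])-p))
E
```

```text
1.5 [467.0959 306.1348 161.6674] [0.5801 0.4014 0.0174 1.1871 0.0001 0.41  ] [ 0.8527 -0.2264 -0.013 ]
[[-0.9856 -0.1693 -0.0004]
 [-0.1693  0.9856 -0.0001]
 [ 0.0004 -0.0001 -1.    ]]
1.6 [468.5157 304.2557 160.2763]
[ 2.4877  2.874  80.2743]
```

View pics/above_scene.png

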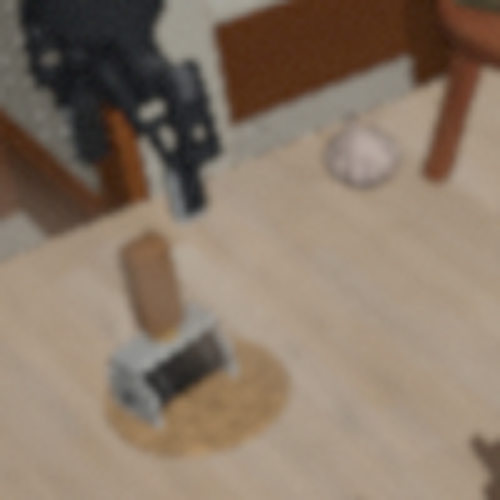

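View pics/above_top.png

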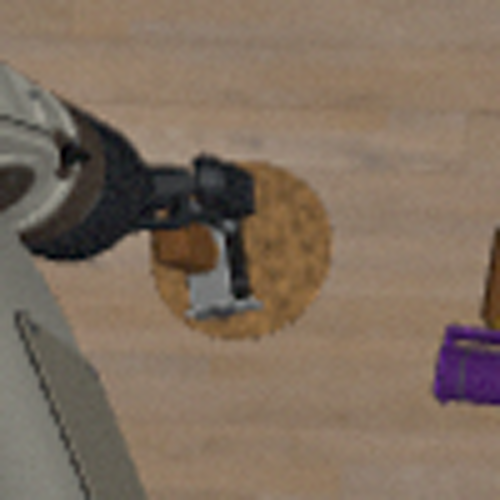

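```bash
python3 - <<'E'
from h import *
np.set_printoptions(precision=1,suppress=True)
p=np.array([467.1,306.1,161.7]);y=np.array([-.169,.986,0])
for n,o in(("top",(100,170)),("scene",(130,90))):
    P=np.array([p,p+42*y+[0,0,-3],p-42*y+[0,0,-3],p+57*y,p-57*y,[465.5,306.5,123]])
    print(n,(proj(n,P)+.5-o)*5)
E
```

```text
top [[147.9 222.4]
 [ 76.8 233.2]
 [222.3 213.2]
 [ 48.7 236.1]
 [246.7 208.8]
 [168.7 234.9]]
scene [[135.2 188.7]
 [ 92.3 167.7]
 [181.7 219.2]
 [ 75.9 154.6]
 [197.5 224.5]
 [145.1 243.4]]
```

The fingertip shows at scene crop (190,213), where the projection predicts it, and the handle top is at (147,240), as modelled. Descending.

step_arm([
  {"x": 0.0006,"y": 0.0007,"z": 0.02,"wx": 0,"wy": 0,"wz": 0,"grip": 0},
  {"x": 0.0006,"y": 0.0007,"z": 0.02,"wx": 0,"wy": 0,"wz": 0,"grip": 0},
  {"x": 0.0006,"y": 0.0007,"z": 0.02,"wx": 0,"wy": 0,"wz": 0,"grip": 0},
  {"x": 0.0006,"y": 0.0007,"z": 0.02,"wx": 0,"wy": 0,"wz": 0,"grip": 0},
  {"x": 0,"y": 0,"z": 0,"wx": 0,"wy": 0,"wz": 0,"grip": 0},
])

```text
clock: 2.1
eef_pos: [460.4, 308.5, 79.5]
orientation: [-0.085, 0.996, -0.001, -0.003]
ft_force: [-0.1, -0.3, -0.9]
gripper_width: 1.001
```

```bash
python3 - <<'E'
from h import *
np.set_printoptions(precision=4,suppress=True)
p,M,s=pose();print(s["clock"],p,s["ft_force"])
show(6,{"top":(110,180,190,260),"scene":(130,110,210,190)},"low")
E
```

```text
2.1 [460.3848 308.5199  79.5168] [-0.1203 -0.3335 -0.8662]
```

View pics/low_scene.png

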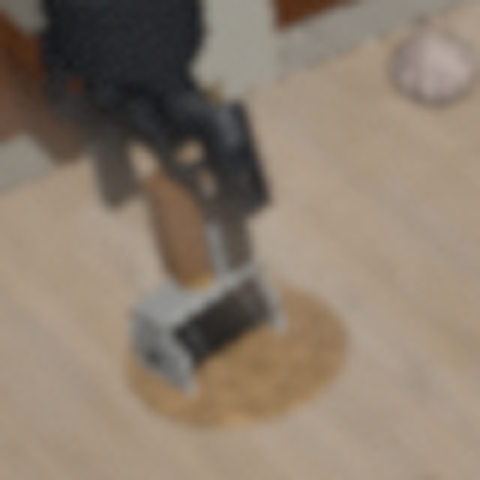

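View pics/low_top.png

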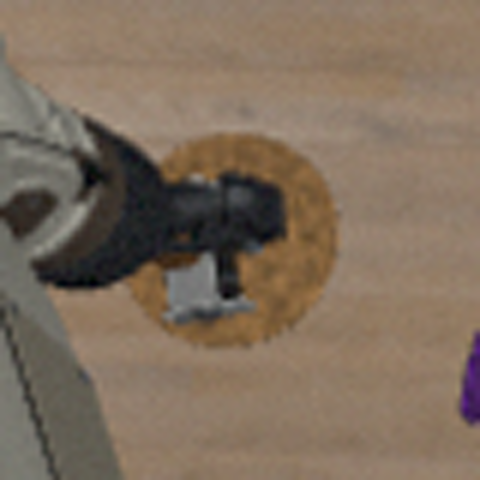

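```bash
python3 - <<'E'
from h import *
np.set_printoptions(precision=4,suppress=True)
p,M,s=pose();print(s["clock"],p,s["ft_force"],s["qvel"])
print(M.T@(np.array([465.5,307,80])-p))
E
```

```text
2.2 [462.6359 309.6985  82.4361] [0.094  0.0648 1.264 ] [-0.0028 -0.0204  0.0279 -0.0019  0.0007 -0.002 ]
[-2.3659 -3.1456  2.4348]
```

step_arm([
  {"x": -0.0025,"y": -0.002,"z": 0.0,"wx": 0,"wy": 0,"wz": 0,"grip": 0},
  {"x": 0,"y": 0,"z": 0,"wx": 0,"wy": 0,"wz": 0,"grip": 80},
  {"x": 0,"y": 0,"z": 0,"wx": 0,"wy": 0,"wz": 0,"grip": 140},
  {"x": 0,"y": 0,"z": 0,"wx": 0,"wy": 0,"wz": 0,"grip": 200},
  {"x": 0,"y": 0,"z": 0,"wx": 0,"wy": 0,"wz": 0,"grip": 255},
  {"x": 0,"y": 0,"z": 0,"wx": 0,"wy": 0,"wz": 0,"grip": 255},
  {"x": 0,"y": 0,"z": 0,"wx": 0,"wy": 0,"wz": 0,"grip": 255},
], squeeze=110)

```text
clock: 2.9
eef_pos: [466.2, 308.1, 82.8]
orientation: [-0.085, 0.996, 0.0, 0.0]
ft_force: [0.7, -0.5, 2.6]
gripper_width: 0.242
```

```bash
python3 - <<'E'
from h import *
np.set_printoptions(precision=4,suppress=True)
p,M,s=pose();print(s["clock"],p,s["ft_force"],s["moment"],s["gripper_width"]*85,s["qpos"]);print(M)
E
```

```text
2.9 [466.1637 308.0763  82.7524] [ 0.6605 -0.5222  2.602 ] [-0.0659  0.0772  0.0067] 20.555424797926246 [ 0.5839  0.4715 -0.0956  1.003   0.0001  0.4137]
[[-0.9855 -0.1694  0.0005]
 [-0.1694  0.9855  0.0004]
 [-0.0006  0.0003 -1.    ]]
```

Gripped at 20.6 mm (the handle is nominally 22). I'll lift and check how the roller sits in the jaws.

step_arm([
  {"x": 0,"y": 0,"z": -0.01,"wx": 0,"wy": 0,"wz": 0,"grip": 255},
  {"x": 0,"y": 0,"z": -0.03,"wx": 0,"wy": 0,"wz": 0,"grip": 255},
  {"x": 0,"y": 0,"z": -0.04,"wx": 0,"wy": 0,"wz": 0,"grip": 255},
  {"x": 0,"y": 0,"z": -0.04,"wx": 0,"wy": 0,"wz": 0,"grip": 255},
  {"x": 0,"y": 0,"z": 0,"wx": 0,"wy": 0,"wz": 0,"grip": 255},
  {"x": 0,"y": 0,"z": 0,"wx": 0,"wy": 0,"wz": 0,"grip": 255},
])

```text
clock: 3.5
eef_pos: [466.3, 308.1, 203.3]
orientation: [-0.085, 0.996, 0.0, 0.001]
ft_force: [-0.1, -0.2, -3.6]
gripper_width: 0.242
```

```bash
python3 - <<'E'
from h import *
np.set_printoptions(precision=4,suppress=True)
p,M,s=pose();print(s["clock"],p,s["ft_force"],s["moment"],s["gripper_width"]*85)
show(8,{"top":(100,180,180,250),"scene":(120,90,200,165)},"lift")
print("top",(proj("top",[p+M@np.array([sx*35,sy*22,77]) for sx in(1,-1) for sy in(1,-1)])+.5-[100,180])*8)
print("scene",(proj("scene",[p+M@np.array([sx*35,sy*22,77]) for sx in(1,-1) for sy in(1,-1)])+.5-[120,90])*8)
print("jar",onz("top",(172,143),86))
E
```

```text
3.5 [466.323  308.1073 203.2981] [-0.1149 -0.2257 -3.5652] [-0.0024  0.0222  0.0223] 20.611980362602814
top [[210.1413 393.0003]
 [329.2249 376.3942]
 [196.9749 208.3621]
 [314.5798 192.2199]]
scene [[199.5367 399.0092]
 [272.9505 444.1501]
 [346.2267 317.8467]
 [419.8755 359.9315]]
jar [712.7425 217.4268  86.    ]
```

View pics/lift_scene.png

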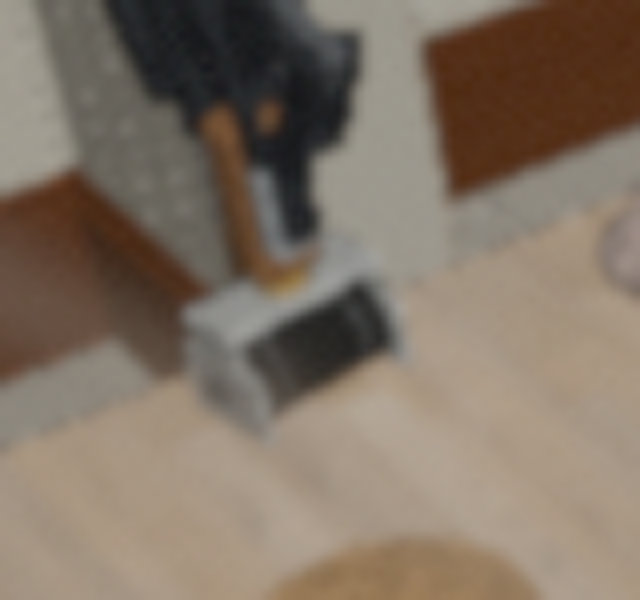

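View pics/lift_top.png

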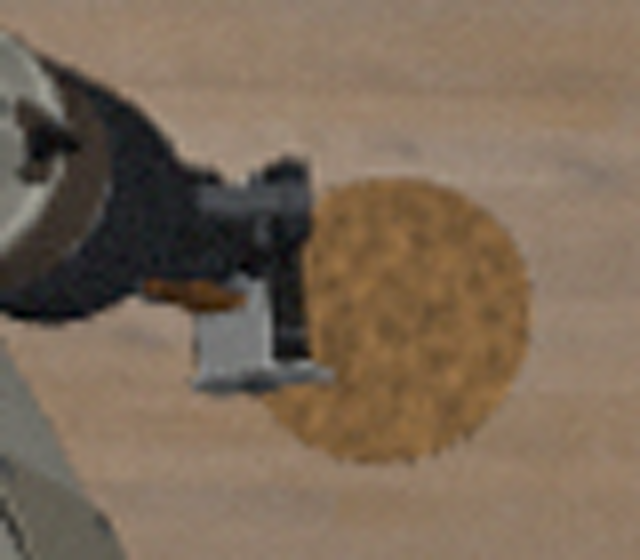

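The roller hangs upright; its plate corners are within about 2–3 mm of predicted (scene (265,438) against (273,444)). Now I'll plan the move to the stand.

```bash
cat >> h.py <<'E'
MID=np.array([626.8,-31.9,68.7]);PSI=-0.072;LT=77.75
ex=np.array([np.cos(PSI),np.sin(PSI),0]);ey=np.array([-np.sin(PSI),np.cos(PSI),0])
th=np.radians(22);nn=-np.sin(th)*ex+np.array([0,0,np.cos(th)]);up=np.cos(th)*ex+np.array([0,0,np.sin(th)])
RT=np.c_[-up,ey,-nn]   # tool axes on slope
def tgt(s,clear,u=0): return MID+s*ey+u*up+nn*(LT+clear)
def plan(p,M,P,Rt):
    rv=R.from_matrix(M.T@Rt).as_rotvec();return rv,Rt.T@(P-p)
def rel():
    p,M,s=pose();d=RT.T@(p-MID);  # x: down-slope, y: along, z: into slope
    e=R.from_matrix(RT.T@M).as_rotvec();return dict(t=s["clock"],s=d[1],u=-d[0],clear=-d[2]-LT,err=e,f=RT.T@s["ft_force"],m=s["moment"],q=s["qpos"])
E
python3 - <<'E'
from h import *
np.set_printoptions(precision=4,suppress=True)
print(np.linalg.det(RT))
p,M,s=pose();P=tgt(94,25);print(P)
rv,d=plan(p,M,P,RT);print(rv,"shift after turn, tool axes",d)
print("shift before turn", M.T@(P-p)); print(s["qpos"])
E
```

```text
1.0
[595.1711  64.6254 163.9681]
[ 0.0447 -0.3851  0.2395] shift after turn, tool axes [-122.8467 -232.5956   89.2733]
shift before turn [ -87.392  -261.0884   36.8413]
[ 0.5839  0.3767  0.0852  1.2828 -0.      0.4138]
```

step_arm([
  {"x": -0.0125,"y": -0.0373,"z": 0,"wx": 0,"wy": 0,"wz": 0,"grip": 255},
  {"x": -0.0125,"y": -0.0373,"z": 0,"wx": 0,"wy": 0,"wz": 0,"grip": 255},
  {"x": -0.0125,"y": -0.0373,"z": 0,"wx": 0,"wy": 0,"wz": 0,"grip": 255},
  {"x": -0.0125,"y": -0.0373,"z": 0,"wx": 0,"wy": 0,"wz": 0,"grip": 255},
  {"x": -0.0125,"y": -0.0373,"z": 0,"wx": 0,"wy": 0,"wz": 0,"grip": 255},
  {"x": -0.0125,"y": -0.0373,"z": 0,"wx": 0,"wy": 0,"wz": 0,"grip": 255},
  {"x": -0.0125,"y": -0.0373,"z": 0,"wx": 0,"wy": 0,"wz": 0,"grip": 255},
])

```text
clock: 4.3
eef_pos: [595.6, 63.8, 199.7]
orientation: [-0.085, 0.996, -0.0, -0.002]
ft_force: [0.7, 0.5, -1.4]
gripper_width: 0.241
```

step_arm([
  {"x": 0,"y": 0,"z": 0,"wx": 0.0112,"wy": -0.0963,"wz": 0.0599,"grip": 255},
  {"x": 0,"y": 0,"z": 0,"wx": 0.0112,"wy": -0.0963,"wz": 0.0599,"grip": 255},
  {"x": 0,"y": 0,"z": 0,"wx": 0.0112,"wy": -0.0963,"wz": 0.0599,"grip": 255},
  {"x": 0,"y": 0,"z": 0,"wx": 0.0112,"wy": -0.0963,"wz": 0.0599,"grip": 255},
  {"x": 0,"y": 0,"z": 0,"wx": 0,"wy": 0,"wz": 0,"grip": 255},
  {"x": 0,"y": 0,"z": 0,"wx": 0,"wy": 0,"wz": 0,"grip": 255},
])

```text
clock: 4.9
eef_pos: [594.9, 65.4, 200.6]
orientation: [0.035, 0.981, -0.006, 0.19]
ft_force: [0.5, 0.1, -2.4]
gripper_width: 0.243
```

```bash
python3 - <<'E'
from h import *
np.set_printoptions(precision=4,suppress=True)
print(rel())
p,M,s=pose();print(plan(p,M,tgt(94,10),RT))
E
```

```text
{'t': 4.9, 's': np.float64(94.74320025649494), 'u': np.float64(13.4205043981319), 'clear': np.float64(59.10195252536502), 'err': array([-0.0015,  0.0024, -0.0011]), 'f': array([0.468 , 0.1722, 2.4164]), 'm': array([0.0104, 0.4903, 0.0208]), 'q': array([ 0.1486,  0.1968, -0.2391,  0.7615, -0.0801,  0.2041])}
(array([ 0.0015, -0.0024,  0.0011]), array([13.4205, -0.7432, 49.102 ]))
```

step_arm([
  {"x": 0.0045,"y": 0,"z": 0.015,"wx": 0,"wy": -0.001,"wz": 0.0005,"grip": 255},
  {"x": 0.0045,"y": 0,"z": 0.015,"wx": 0,"wy": -0.001,"wz": 0.0005,"grip": 255},
  {"x": 0.0045,"y": 0,"z": 0.012,"wx": 0,"wy": 0,"wz": 0,"grip": 255},
  {"x": 0,"y": 0,"z": 0.005,"wx": 0,"wy": 0,"wz": 0,"grip": 255},
  {"x": 0,"y": 0,"z": 0,"wx": 0,"wy": 0,"wz": 0,"grip": 255},
  {"x": 0,"y": 0,"z": 0,"wx": 0,"wy": 0,"wz": 0,"grip": 255},
])

```text
clock: 5.5
eef_pos: [603.1, 65.2, 154.4]
orientation: [0.036, 0.98, -0.006, 0.194]
ft_force: [0.1, 0.6, -3.6]
gripper_width: 0.244
```

```bash
python3 - <<'E'
from h import *
np.set_printoptions(precision=4,suppress=True)
print(rel())
show(6,{"top":(180,120,300,210),"scene":(210,90,320,180)},"st")
p,M,s=pose()
for n,o in(("top",(180,120)),("scene",(210,90))): print(n,(proj(n,[p+M@np.array([sx*35,sy*22,77]) for sx in(1,-1) for sy in(1,-1)])+.5-o)*6)
E
```

```text
{'t': 5.5, 's': np.float64(95.1717833152658), 'u': np.float64(3.688242942138901), 'clear': np.float64(13.20218235340461), 'err': array([-0.0021, -0.0057,  0.0018]), 'f': array([1.2992, 0.6287, 3.3407]), 'm': array([0.0615, 0.6157, 0.035 ]), 'q': array([ 0.1464,  0.2516, -0.3032,  0.6342, -0.0803,  0.2043])}
top [[188.648  356.3326]
 [270.539  364.6279]
 [198.4478 225.5774]
 [281.2685 233.9053]]
scene [[175.6079 473.7656]
 [226.0214 521.487 ]
 [281.6858 383.7186]
 [334.3011 428.8952]]
```

View pics/st_scene.png

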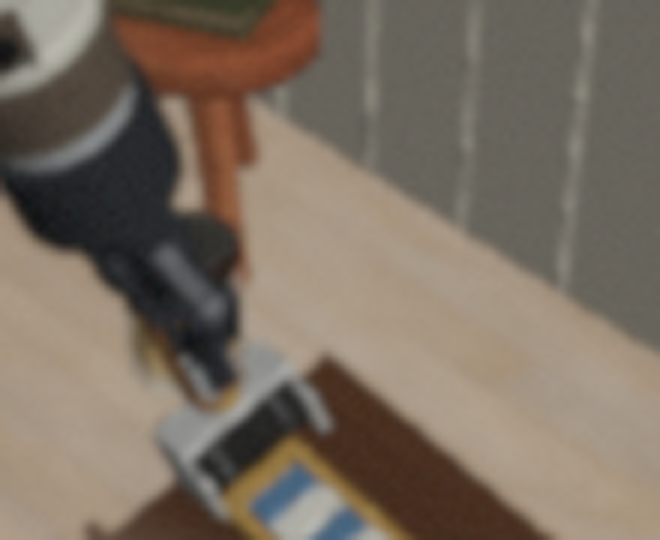

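View pics/st_top.png

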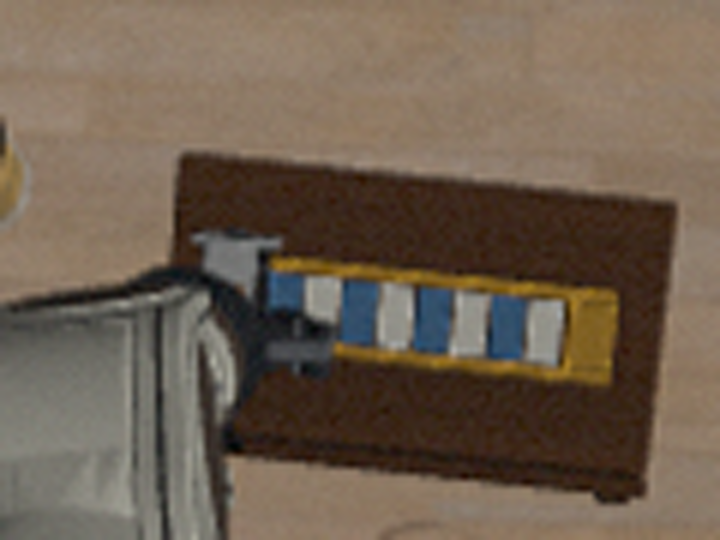

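In the scene crop the plate corners are at (222,518) and (325,432), against predicted (226,521) and (334,429). The roller sits about 2 mm down-slope of nominal, so I'll correct slightly and feel for the band.

step_arm([
  {"x": 0.002,"y": -0.001,"z": 0.003,"wx": 0.002,"wy": 0.005,"wz": -0.002,"grip": 255},
  {"x": 0,"y": 0,"z": 0.003,"wx": 0,"wy": 0,"wz": 0,"grip": 255},
  {"x": 0,"y": 0,"z": 0.002,"wx": 0,"wy": 0,"wz": 0,"grip": 255},
  {"x": 0,"y": 0,"z": 0,"wx": 0,"wy": 0,"wz": 0,"grip": 255},
  {"x": 0,"y": 0,"z": 0,"wx": 0,"wy": 0,"wz": 0,"grip": 255},
])

```text
clock: 6.1
eef_pos: [602.8, 64.1, 145.4]
orientation: [0.035, 0.981, -0.007, 0.191]
ft_force: [-0.2, 0.1, -2.7]
gripper_width: 0.241
```

```bash
cat > r.py <<'E'
from h import *
np.set_printoptions(precision=4,suppress=True)
r=rel();print({k:(np.round(v,3)) for k,v in r.items()})
E
python3 r.py
```

```text
{'t': np.float64(6.1), 's': np.float64(93.995), 'u': np.float64(0.113), 'clear': np.float64(4.972), 'err': array([ 0.,  0., -0.]), 'f': array([1.24 , 0.069, 2.436]), 'm': array([ 0.045,  0.624, -0.011]), 'q': array([ 0.145,  0.264, -0.311,  0.621, -0.081,  0.201])}
```

step_arm([
  {"x": -0.0015,"y": 0,"z": 0.0015,"wx": 0,"wy": 0,"wz": 0,"grip": 255},
  {"x": 0,"y": 0,"z": 0.001,"wx": 0,"wy": 0,"wz": 0,"grip": 255},
])

```text
clock: 6.3
eef_pos: [605.5, 63.9, 144.0]
orientation: [0.035, 0.981, -0.007, 0.191]
ft_force: [-0.2, -0.0, -2.9]
gripper_width: 0.245
```

```bash
python3 r.py
```

```text
{'t': np.float64(6.3), 's': np.float64(94.034), 'u': np.float64(2.145), 'clear': np.float64(2.583), 'err': array([-0.   , -0.001, -0.   ]), 'f': array([ 1.289, -0.052,  2.584]), 'm': array([0.08 , 0.596, 0.028]), 'q': array([ 0.144,  0.27 , -0.307,  0.618, -0.08 ,  0.2  ])}
```

step_arm([
  {"x": 0,"y": 0,"z": 0.001,"wx": 0,"wy": 0,"wz": 0,"grip": 255},
  {"x": 0,"y": 0,"z": 0,"wx": 0,"wy": 0,"wz": 0,"grip": 255},
])

```text
clock: 6.5
eef_pos: [605.6, 63.9, 143.0]
orientation: [0.035, 0.981, -0.007, 0.191]
ft_force: [0.3, -1.0, -0.3]
gripper_width: 0.243
```

```bash
python3 r.py
```

```text
{'t': np.float64(6.5), 's': np.float64(94.026), 'u': np.float64(1.849), 'clear': np.float64(1.609), 'err': array([ 0., -0., -0.]), 'f': array([-0.244, -0.988,  0.443]), 'm': array([ 0.052,  0.577, -0.014]), 'q': array([ 0.144,  0.271, -0.308,  0.616, -0.08 ,  0.2  ])}
```

step_arm([
  {"x": 0,"y": 0,"z": 0.001,"wx": 0,"wy": 0,"wz": 0,"grip": 255},
  {"x": 0,"y": 0,"z": 0,"wx": 0,"wy": 0,"wz": 0,"grip": 255},
])

```text
clock: 6.7
eef_pos: [605.8, 63.9, 142.9]
orientation: [0.035, 0.981, -0.007, 0.191]
ft_force: [-5.7, 0.3, 5.2]
gripper_width: 0.246
```

```bash
python3 r.py
```

```text
{'t': np.float64(6.7), 's': np.float64(94.075), 'u': np.float64(1.947), 'clear': np.float64(1.461), 'err': array([-0.   , -0.001, -0.   ]), 'f': array([ 3.403, -0.146, -6.931]), 'm': array([ 0.015,  1.065, -0.001]), 'q': array([ 0.144,  0.272, -0.308,  0.615, -0.08 ,  0.2  ])}
```

Contact with the bare band came at clearance about 1.6 mm; now 9 N at 0.85 mm commanded past contact, so roughly 10 N/mm. I'll press a little more and begin rolling slowly.

step_arm([
  {"x": 0,"y": 0,"z": 0.0005,"wx": 0,"wy": 0,"wz": 0,"grip": 255},
  {"x": 0,"y": -0.002,"z": 0,"wx": 0,"wy": 0,"wz": 0,"grip": 255},
])

```text
clock: 6.9
eef_pos: [605.8, 62.5, 142.9]
orientation: [0.035, 0.981, -0.006, 0.191]
ft_force: [-7.1, 0.4, 6.9]
gripper_width: 0.242
```

```bash
python3 r.py
```

```text
{'t': np.float64(6.9), 's': np.float64(92.629), 'u': np.float64(2.051), 'clear': np.float64(1.449), 'err': array([-0.001, -0.001, -0.001]), 'f': array([ 3.961, -0.115, -9.076]), 'm': array([0.293, 1.276, 0.065]), 'q': array([ 0.14 ,  0.271, -0.309,  0.614, -0.078,  0.196])}
```

step_arm([
  {"x": 0,"y": -0.002,"z": 0,"wx": 0,"wy": 0,"wz": 0,"grip": 255},
  {"x": 0,"y": -0.002,"z": 0,"wx": 0,"wy": 0,"wz": 0,"grip": 255},
])

```text
clock: 7.1
eef_pos: [605.7, 59.8, 143.0]
orientation: [0.034, 0.981, -0.005, 0.191]
ft_force: [-5.5, 4.9, 5.7]
gripper_width: 0.24
```

```bash
python3 r.py
```

```text
{'t': np.float64(7.1), 's': np.float64(89.935), 'u': np.float64(2.187), 'clear': np.float64(1.507), 'err': array([-0.005, -0.001, -0.001]), 'f': array([ 3.289,  4.466, -7.444]), 'm': array([1.343, 1.2  , 0.553]), 'q': array([ 0.133,  0.269, -0.311,  0.612, -0.072,  0.189])}
```

step_arm([
  {"x": 0,"y": -0.002,"z": 0,"wx": 0,"wy": 0,"wz": 0,"grip": 255},
  {"x": 0,"y": -0.002,"z": 0,"wx": 0,"wy": 0,"wz": 0,"grip": 255},
])

```text
clock: 7.3
eef_pos: [605.5, 56.1, 143.0]
orientation: [0.034, 0.981, -0.004, 0.191]
ft_force: [-6.1, 4.4, 6.7]
gripper_width: 0.241
```

```bash
python3 r.py
```

```text
{'t': np.float64(7.3), 's': np.float64(86.225), 'u': np.float64(2.24), 'clear': np.float64(1.496), 'err': array([-0.005, -0.001, -0.001]), 'f': array([ 3.422,  3.95 , -8.603]), 'm': array([1.013, 1.223, 0.287]), 'q': array([ 0.125,  0.268, -0.313,  0.611, -0.069,  0.182])}
```

Tile 7 yields at about 11 N normal and 4.5 N sideways, and the drum stays at band level. I'll continue with slightly more pressure.

step_arm([
  {"x": 0,"y": -0.002,"z": 0.0003,"wx": 0,"wy": 0,"wz": 0,"grip": 255},
  {"x": 0,"y": -0.002,"z": 0,"wx": 0,"wy": 0,"wz": 0,"grip": 255},
  {"x": 0,"y": -0.002,"z": 0,"wx": 0,"wy": 0,"wz": 0,"grip": 255},
  {"x": 0,"y": -0.002,"z": 0,"wx": 0,"wy": 0,"wz": 0,"grip": 255},
])

```text
clock: 7.7
eef_pos: [604.9, 46.5, 143.0]
orientation: [0.035, 0.981, -0.006, 0.191]
ft_force: [-7.2, 1.6, 9.5]
gripper_width: 0.245
```

```bash
python3 r.py
```

```text
{'t': np.float64(7.7), 's': np.float64(76.607), 'u': np.float64(2.322), 'clear': np.float64(1.415), 'err': array([-0.001, -0.001, -0.001]), 'f': array([  3.211,   1.118, -11.576]), 'm': array([0.261, 1.328, 0.075]), 'q': array([ 0.109,  0.265, -0.317,  0.608, -0.066,  0.167])}
```

step_arm([
  {"x": 0,"y": -0.002,"z": 0,"wx": 0,"wy": 0,"wz": 0,"grip": 255},
  {"x": 0,"y": -0.002,"z": 0,"wx": 0,"wy": 0,"wz": 0,"grip": 255},
  {"x": 0,"y": -0.002,"z": 0,"wx": 0,"wy": 0,"wz": 0,"grip": 255},
  {"x": 0,"y": -0.002,"z": 0,"wx": 0,"wy": 0,"wz": 0,"grip": 255},
])

```text
clock: 8.1
eef_pos: [604.5, 39.9, 143.1]
orientation: [0.034, 0.981, -0.004, 0.192]
ft_force: [-6.9, 5.9, 8.3]
gripper_width: 0.24
```

```bash
python3 r.py
```

```text
{'t': np.float64(8.1), 's': np.float64(70.058), 'u': np.float64(2.496), 'clear': np.float64(1.483), 'err': array([-0.005, -0.002, -0.001]), 'f': array([  3.683,   5.35 , -10.4  ]), 'm': array([1.397, 1.253, 0.589]), 'q': array([ 0.093,  0.262, -0.321,  0.606, -0.057,  0.152])}
```

step_arm([
  {"x": 0,"y": -0.002,"z": 0,"wx": 0,"wy": 0,"wz": 0,"grip": 255},
  {"x": 0,"y": -0.002,"z": 0,"wx": 0,"wy": 0,"wz": 0,"grip": 255},
  {"x": 0,"y": -0.002,"z": 0,"wx": 0,"wy": 0,"wz": 0,"grip": 255},
  {"x": 0,"y": -0.002,"z": 0,"wx": 0,"wy": 0,"wz": 0,"grip": 255},
])

```text
clock: 8.5
eef_pos: [604.0, 30.9, 143.1]
orientation: [0.035, 0.981, -0.006, 0.192]
ft_force: [-7.9, 1.5, 7.9]
gripper_width: 0.242
```

```bash
python3 r.py
```

```text
{'t': np.float64(8.5), 's': np.float64(61.043), 'u': np.float64(2.573), 'clear': np.float64(1.465), 'err': array([-0.002, -0.002, -0.001]), 'f': array([  4.473,   0.927, -10.276]), 'm': array([0.304, 1.196, 0.048]), 'q': array([ 0.077,  0.26 , -0.324,  0.604, -0.054,  0.137])}
```

step_arm([
  {"x": 0.0002,"y": -0.002,"z": 0,"wx": 0,"wy": 0,"wz": 0,"grip": 255},
  {"x": 0.0002,"y": -0.002,"z": 0,"wx": 0,"wy": 0,"wz": 0,"grip": 255},
  {"x": 0.0002,"y": -0.002,"z": 0,"wx": 0,"wy": 0,"wz": 0,"grip": 255},
  {"x": 0.0002,"y": -0.002,"z": 0,"wx": 0,"wy": 0,"wz": 0,"grip": 255},
  {"x": 0,"y": -0.002,"z": 0,"wx": 0,"wy": 0,"wz": 0,"grip": 255},
  {"x": 0,"y": -0.002,"z": 0,"wx": 0,"wy": 0,"wz": 0,"grip": 255},
])

```text
clock: 9.1
eef_pos: [603.2, 20.1, 143.2]
orientation: [0.034, 0.981, -0.004, 0.192]
ft_force: [-5.2, 6.4, 7.0]
gripper_width: 0.246
```

```bash
python3 r.py
```

```text
{'t': np.float64(9.1), 's': np.float64(50.167), 'u': np.float64(2.618), 'clear': np.float64(1.545), 'err': array([-0.005, -0.003, -0.001]), 'f': array([ 2.669,  5.999, -8.578]), 'm': array([1.417, 0.86 , 0.54 ]), 'q': array([ 0.054,  0.256, -0.33 ,  0.599, -0.042,  0.115])}
```

step_arm([
  {"x": 0.0001,"y": -0.002,"z": 0,"wx": 0,"wy": 0,"wz": 0,"grip": 255},
  {"x": 0.0001,"y": -0.002,"z": 0,"wx": 0,"wy": 0,"wz": 0,"grip": 255},
  {"x": 0.0001,"y": -0.002,"z": 0,"wx": 0,"wy": 0,"wz": 0,"grip": 255},
  {"x": 0.0001,"y": -0.002,"z": 0,"wx": 0,"wy": 0,"wz": 0,"grip": 255},
  {"x": 0,"y": -0.002,"z": 0,"wx": 0,"wy": 0,"wz": 0,"grip": 255},
  {"x": 0,"y": -0.002,"z": 0,"wx": 0,"wy": 0,"wz": 0,"grip": 255},
])

```text
clock: 9.7
eef_pos: [602.2, 6.4, 143.2]
orientation: [0.035, 0.981, -0.006, 0.193]
ft_force: [-4.5, 0.9, 8.4]
gripper_width: 0.241
```

```bash
python3 r.py
```

```text
{'t': np.float64(9.7), 's': np.float64(36.441), 'u': np.float64(2.646), 'clear': np.float64(1.542), 'err': array([-0.001, -0.004, -0.   ]), 'f': array([ 1.048,  0.553, -9.514]), 'm': array([0.238, 0.743, 0.098]), 'q': array([ 0.029,  0.253, -0.335,  0.596, -0.037,  0.093])}
```

step_arm([
  {"x": 0.0001,"y": -0.002,"z": 0,"wx": 0,"wy": 0,"wz": 0,"grip": 255},
  {"x": 0.0001,"y": -0.002,"z": 0,"wx": 0,"wy": 0,"wz": 0,"grip": 255},
  {"x": 0.0001,"y": -0.002,"z": 0,"wx": 0,"wy": 0,"wz": 0,"grip": 255},
  {"x": 0.0001,"y": -0.002,"z": 0,"wx": 0,"wy": 0,"wz": 0,"grip": 255},
  {"x": 0,"y": -0.002,"z": 0,"wx": 0,"wy": 0,"wz": 0,"grip": 255},
  {"x": 0,"y": -0.002,"z": 0,"wx": 0,"wy": 0,"wz": 0,"grip": 255},
])

```text
clock: 10.3
eef_pos: [601.5, -3.8, 143.3]
orientation: [0.034, 0.981, -0.005, 0.193]
ft_force: [-5.0, 2.8, 7.4]
gripper_width: 0.244
```

```bash
python3 r.py
```

```text
{'t': np.float64(10.3), 's': np.float64(26.176), 'u': np.float64(2.689), 'clear': np.float64(1.638), 'err': array([-0.005, -0.005, -0.002]), 'f': array([ 2.028,  2.468, -8.841]), 'm': array([0.899, 0.547, 0.391]), 'q': array([ 0.006,  0.251, -0.338,  0.594, -0.025,  0.07 ])}
```

step_arm([
  {"x": 0.0002,"y": -0.002,"z": 0.0002,"wx": 0,"wy": 0.001,"wz": 0,"grip": 255},
  {"x": 0.0002,"y": -0.002,"z": 0.0001,"wx": 0,"wy": 0.001,"wz": 0,"grip": 255},
  {"x": 0.0001,"y": -0.002,"z": 0,"wx": 0,"wy": 0.001,"wz": 0,"grip": 255},
  {"x": 0.0001,"y": -0.002,"z": 0,"wx": 0,"wy": 0,"wz": 0,"grip": 255},
  {"x": 0,"y": -0.002,"z": 0,"wx": 0,"wy": 0,"wz": 0,"grip": 255},
])

```text
clock: 10.8
eef_pos: [600.9, -15.7, 143.3]
orientation: [0.035, 0.981, -0.007, 0.192]
ft_force: [-3.0, 0.5, 8.5]
gripper_width: 0.246
```

```bash
python3 r.py
```

```text
{'t': np.float64(10.8), 's': np.float64(14.319), 'u': np.float64(2.888), 'clear': np.float64(1.593), 'err': array([-0.001, -0.004, -0.   ]), 'f': array([-0.395,  0.291, -8.975]), 'm': array([0.202, 0.352, 0.13 ]), 'q': array([-0.016,  0.251, -0.338,  0.595, -0.02 ,  0.051])}
```

step_arm([
  {"x": 0.0001,"y": -0.002,"z": 0,"wx": 0,"wy": 0,"wz": 0,"grip": 255},
  {"x": 0.0001,"y": -0.002,"z": 0,"wx": 0,"wy": 0,"wz": 0,"grip": 255},
  {"x": 0.0001,"y": -0.002,"z": 0,"wx": 0,"wy": 0,"wz": 0,"grip": 255},
  {"x": 0.0001,"y": -0.002,"z": 0,"wx": 0,"wy": 0,"wz": 0,"grip": 255},
  {"x": 0,"y": -0.002,"z": 0,"wx": 0,"wy": 0,"wz": 0,"grip": 255},
  {"x": 0,"y": -0.002,"z": 0,"wx": 0,"wy": 0,"wz": 0,"grip": 255},
])

```text
clock: 11.4
eef_pos: [600.1, -26.7, 143.4]
orientation: [0.034, 0.981, -0.006, 0.193]
ft_force: [-2.2, 2.2, 8.4]
gripper_width: 0.244
```

```bash
python3 r.py
```

```text
{'t': np.float64(11.4), 's': np.float64(3.28), 'u': np.float64(2.906), 'clear': np.float64(1.659), 'err': array([-0.003, -0.004, -0.001]), 'f': array([-0.984,  2.087, -8.609]), 'm': array([0.395, 0.168, 0.199]), 'q': array([-0.04 ,  0.249, -0.34 ,  0.594, -0.01 ,  0.029])}
```

```bash
python3 - <<'E'
from h import *
show(8,{"scene":(235,140,315,215)},"mid")
p,M,s=pose()
P=[p+M@np.array([sx*35,-22,77]) for sx in(1,-1)]+[MID+nn*1.6+a*ey+b*up for a in(108,-108) for b in(25,-25)]
print((proj("scene",P)+.5-[235,140])*8)
E
```

```text
[[262.63741771 458.47705655]
 [411.9197721  328.24055211]
 [172.49014497 168.86177841]
 [ 71.82184089 254.1103791 ]
 [551.86482435 500.4359356 ]
 [440.21535539 599.05902512]]
```

View pics/mid_scene.png

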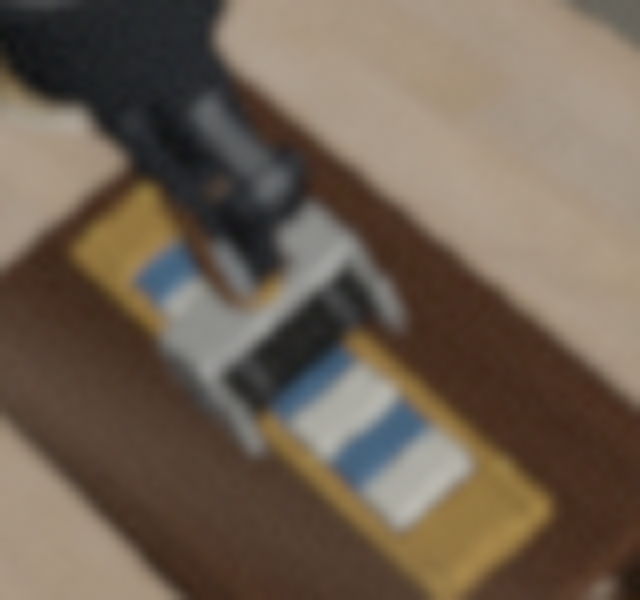

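The picture shows the roller straddling the band with similar gaps on both sides: plate corners at (255,455) and (400,330), band edges at about (275,440) and (375,325). Continuing.

step_arm([
  {"x": 0,"y": -0.002,"z": 0.0002,"wx": 0,"wy": 0.001,"wz": 0,"grip": 255},
  {"x": 0,"y": -0.002,"z": 0.0002,"wx": 0,"wy": 0.001,"wz": 0,"grip": 255},
  {"x": 0,"y": -0.002,"z": 0,"wx": 0,"wy": 0,"wz": 0,"grip": 255},
  {"x": 0,"y": -0.002,"z": 0,"wx": 0,"wy": 0,"wz": 0,"grip": 255},
  {"x": 0,"y": -0.002,"z": 0,"wx": 0,"wy": 0,"wz": 0,"grip": 255},
  {"x": 0,"y": -0.002,"z": 0,"wx": 0,"wy": 0,"wz": 0,"grip": 255},
])

```text
clock: 12.05
eef_pos: [599.5, -38.4, 143.5]
orientation: [0.034, 0.981, -0.005, 0.192]
ft_force: [-2.8, 5.8, 9.4]
gripper_width: 0.242
```

```bash
python3 r.py
```

```text
{'t': np.float64(12.05), 's': np.float64(-8.49), 'u': np.float64(3.208), 'clear': np.float64(1.622), 'err': array([-0.004, -0.003, -0.001]), 'f': array([-0.564,  5.62 , -9.946]), 'm': array([1.447, 0.225, 0.531]), 'q': array([-0.065,  0.25 , -0.338,  0.596,  0.001,  0.006])}
```

step_arm([
  {"x": 0,"y": -0.002,"z": 0.0002,"wx": 0,"wy": 0,"wz": 0,"grip": 255},
  {"x": 0,"y": -0.002,"z": 0,"wx": 0,"wy": 0,"wz": 0,"grip": 255},
  {"x": 0,"y": -0.002,"z": 0,"wx": 0,"wy": 0,"wz": 0,"grip": 255},
  {"x": 0,"y": -0.002,"z": 0,"wx": 0,"wy": 0,"wz": 0,"grip": 255},
  {"x": 0,"y": -0.002,"z": 0,"wx": 0,"wy": 0,"wz": 0,"grip": 255},
  {"x": 0,"y": -0.002,"z": 0,"wx": 0,"wy": 0,"wz": 0,"grip": 255},
])

```text
clock: 12.65
eef_pos: [598.7, -51.6, 143.5]
orientation: [0.035, 0.981, -0.007, 0.192]
ft_force: [-4.5, 1.1, 11.7]
gripper_width: 0.244
```

```bash
python3 r.py
```

```text
{'t': np.float64(12.65), 's': np.float64(-21.709), 'u': np.float64(3.347), 'clear': np.float64(1.597), 'err': array([-0.   , -0.003, -0.001]), 'f': array([ -0.095,   0.771, -12.56 ]), 'm': array([0.198, 0.34 , 0.129]), 'q': array([-0.089,  0.25 , -0.338,  0.596,  0.007, -0.017])}
```

step_arm([
  {"x": 0,"y": -0.002,"z": 0.0001,"wx": 0,"wy": 0,"wz": 0,"grip": 255},
  {"x": 0,"y": -0.002,"z": 0,"wx": 0,"wy": 0,"wz": 0,"grip": 255},
  {"x": 0,"y": -0.002,"z": 0.0001,"wx": 0,"wy": 0,"wz": 0,"grip": 255},
  {"x": 0,"y": -0.002,"z": 0,"wx": 0,"wy": 0,"wz": 0,"grip": 255},
  {"x": 0,"y": -0.002,"z": 0,"wx": 0,"wy": 0,"wz": 0,"grip": 255},
  {"x": 0,"y": -0.002,"z": 0,"wx": 0,"wy": 0,"wz": 0,"grip": 255},
])

```text
clock: 13.25
eef_pos: [598.1, -61.6, 143.6]
orientation: [0.034, 0.981, -0.004, 0.193]
ft_force: [-4.8, 5.7, 12.4]
gripper_width: 0.24
```

```bash
python3 r.py
```

```text
{'t': np.float64(13.25), 's': np.float64(-31.688), 'u': np.float64(3.536), 'clear': np.float64(1.615), 'err': array([-0.006, -0.004, -0.002]), 'f': array([  0.168,   5.366, -13.424]), 'm': array([1.441, 0.293, 0.542]), 'q': array([-0.113,  0.251, -0.337,  0.596,  0.021, -0.04 ])}
```

step_arm([
  {"x": 0,"y": -0.002,"z": 0,"wx": 0,"wy": 0,"wz": 0,"grip": 255},
  {"x": 0,"y": -0.002,"z": 0,"wx": 0,"wy": 0,"wz": 0,"grip": 255},
  {"x": 0.0001,"y": -0.002,"z": 0,"wx": 0,"wy": 0,"wz": 0,"grip": 255},
  {"x": 0.0001,"y": -0.002,"z": 0,"wx": 0,"wy": 0,"wz": 0,"grip": 255},
  {"x": 0.0001,"y": -0.002,"z": 0,"wx": 0,"wy": 0,"wz": 0,"grip": 255},
  {"x": 0.0001,"y": -0.002,"z": 0,"wx": 0,"wy": 0,"wz": 0,"grip": 255},
  {"x": 0,"y": -0.002,"z": 0,"wx": 0,"wy": 0,"wz": 0,"grip": 255},
])

```text
clock: 13.95
eef_pos: [597.0, -77.8, 143.7]
orientation: [0.035, 0.981, -0.007, 0.193]
ft_force: [-3.6, 2.7, 11.8]
gripper_width: 0.242
```

```bash
python3 r.py
```

```text
{'t': np.float64(13.95), 's': np.float64(-47.894), 'u': np.float64(3.611), 'clear': np.float64(1.654), 'err': array([-0.   , -0.005, -0.001]), 'f': array([ -0.888,   2.459, -12.388]), 'm': array([0.669, 0.206, 0.253]), 'q': array([-0.143,  0.252, -0.335,  0.596,  0.027, -0.066])}
```

step_arm([
  {"x": 0,"y": -0.002,"z": 0,"wx": 0,"wy": 0,"wz": 0,"grip": 255},
  {"x": 0,"y": -0.002,"z": 0,"wx": 0,"wy": 0,"wz": 0,"grip": 255},
  {"x": 0.0001,"y": -0.002,"z": 0,"wx": 0,"wy": 0,"wz": 0,"grip": 255},
  {"x": 0.0001,"y": -0.002,"z": 0,"wx": 0,"wy": 0,"wz": 0,"grip": 255},
  {"x": 0.0001,"y": -0.002,"z": 0,"wx": 0,"wy": 0,"wz": 0,"grip": 255},
  {"x": 0.0001,"y": -0.002,"z": 0,"wx": 0,"wy": 0,"wz": 0,"grip": 255},
  {"x": 0,"y": -0.002,"z": 0,"wx": 0,"wy": 0,"wz": 0,"grip": 255},
])

```text
clock: 14.65
eef_pos: [596.0, -91.9, 143.7]
orientation: [0.035, 0.981, -0.007, 0.193]
ft_force: [-3.3, 2.0, 11.2]
gripper_width: 0.245
```

```bash
python3 r.py
```

```text
{'t': np.float64(14.65), 's': np.float64(-62.064), 'u': np.float64(3.65), 'clear': np.float64(1.713), 'err': array([ 0.   , -0.005, -0.001]), 'f': array([ -1.006,   1.801, -11.711]), 'm': array([0.08 , 0.003, 0.113]), 'q': array([-0.171,  0.254, -0.333,  0.597,  0.037, -0.093])}
```

step_arm([
  {"x": 0,"y": -0.002,"z": 0,"wx": 0,"wy": 0,"wz": 0,"grip": 255},
  {"x": 0,"y": -0.002,"z": 0,"wx": 0,"wy": 0,"wz": 0,"grip": 255},
  {"x": 0.0001,"y": -0.002,"z": 0,"wx": 0,"wy": 0,"wz": 0,"grip": 255},
  {"x": 0.0001,"y": -0.002,"z": 0,"wx": 0,"wy": 0,"wz": 0,"grip": 255},
  {"x": 0.0001,"y": -0.002,"z": 0,"wx": 0,"wy": 0,"wz": 0,"grip": 255},
  {"x": 0.0001,"y": -0.002,"z": 0,"wx": 0,"wy": 0,"wz": 0,"grip": 255},
  {"x": 0,"y": -0.002,"z": 0,"wx": 0,"wy": 0,"wz": 0,"grip": 255},
])

```text
clock: 15.35
eef_pos: [595.1, -106.1, 143.8]
orientation: [0.035, 0.98, -0.007, 0.194]
ft_force: [-1.2, 0.8, 9.5]
gripper_width: 0.242
```

```bash
python3 r.py
```

```text
{'t': np.float64(15.35), 's': np.float64(-76.311), 'u': np.float64(3.72), 'clear': np.float64(1.738), 'err': array([ 0.001, -0.006, -0.001]), 'f': array([-2.43 ,  0.721, -9.297]), 'm': array([ 0.154, -0.146,  0.115]), 'q': array([-0.2  ,  0.256, -0.33 ,  0.598,  0.048, -0.119])}
```

step_arm([
  {"x": -0.0002,"y": -0.002,"z": 0.0002,"wx": 0,"wy": 0.001,"wz": 0,"grip": 255},
  {"x": 0,"y": -0.002,"z": 0.0002,"wx": 0,"wy": 0.001,"wz": 0,"grip": 255},
  {"x": 0,"y": -0.002,"z": 0,"wx": 0,"wy": 0.001,"wz": 0,"grip": 255},
  {"x": 0,"y": -0.002,"z": 0,"wx": 0,"wy": 0,"wz": 0,"grip": 255},
  {"x": 0,"y": -0.002,"z": 0,"wx": 0,"wy": 0,"wz": 0,"grip": 255},
  {"x": 0,"y": -0.002,"z": 0,"wx": 0,"wy": 0,"wz": 0,"grip": 255},
  {"x": 0,"y": -0.002,"z": 0,"wx": 0,"wy": 0,"wz": 0,"grip": 255},
])

```text
clock: 16.05
eef_pos: [594.4, -120.3, 144.0]
orientation: [0.035, 0.981, -0.008, 0.192]
ft_force: [-2.4, 0.9, 12.2]
gripper_width: 0.239
```

```bash
python3 r.py; python3 - <<'E'
from h import *
show(8,{"scene":(235,140,325,215)},"end1")
E
```

```text
{'t': np.float64(16.05), 's': np.float64(-90.487), 'u': np.float64(4.133), 'clear': np.float64(1.752), 'err': array([ 0.001, -0.004, -0.001]), 'f': array([ -2.28 ,   0.767, -12.21 ]), 'm': array([ 0.142, -0.124,  0.074]), 'q': array([-0.227,  0.262, -0.32 ,  0.605,  0.057, -0.145])}
```

View pics/end1_scene.png

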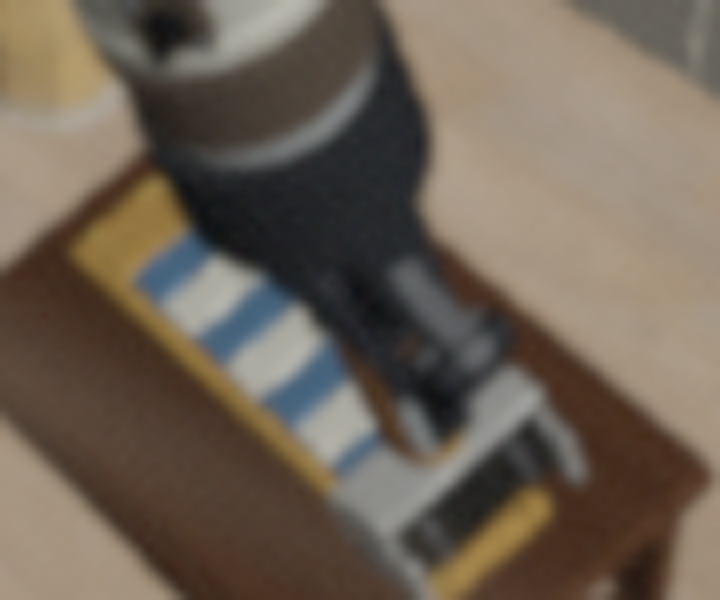

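The first pass is complete and the drum is on the bare -y end. There is ample time, so I'll roll back for a second pass at slightly more pressure.

step_arm([
  {"x": 0,"y": 0.003,"z": 0.0002,"wx": 0,"wy": 0,"wz": 0,"grip": 255},
  {"x": 0,"y": 0.003,"z": 0.0001,"wx": 0,"wy": 0,"wz": 0,"grip": 255},
  {"x": 0,"y": 0.003,"z": 0,"wx": 0,"wy": 0,"wz": 0,"grip": 255},
  {"x": 0,"y": 0.003,"z": 0,"wx": 0,"wy": 0,"wz": 0,"grip": 255},
  {"x": 0,"y": 0.003,"z": 0,"wx": 0,"wy": 0,"wz": 0,"grip": 255},
  {"x": 0,"y": 0.003,"z": 0,"wx": 0,"wy": 0,"wz": 0,"grip": 255},
])

```text
clock: 16.7
eef_pos: [595.5, -102.7, 143.8]
orientation: [0.035, 0.981, -0.008, 0.192]
ft_force: [-3.7, -0.7, 13.4]
gripper_width: 0.246
```

```bash
python3 r.py
```

```text
{'t': np.float64(16.7), 's': np.float64(-72.865), 'u': np.float64(3.94), 'clear': np.float64(1.623), 'err': array([ 0.002, -0.003, -0.   ]), 'f': array([ -1.657,  -0.991, -13.762]), 'm': array([-0.181,  0.216, -0.079]), 'q': array([-0.191,  0.257, -0.327,  0.602,  0.043, -0.111])}
```

step_arm([
  {"x": 0,"y": 0.003,"z": 0,"wx": 0,"wy": 0,"wz": 0,"grip": 255},
  {"x": 0,"y": 0.003,"z": 0,"wx": 0,"wy": 0,"wz": 0,"grip": 255},
  {"x": 0,"y": 0.003,"z": 0,"wx": 0,"wy": 0,"wz": 0,"grip": 255},
  {"x": 0,"y": 0.003,"z": 0,"wx": 0,"wy": 0,"wz": 0,"grip": 255},
  {"x": 0,"y": 0.003,"z": 0,"wx": 0,"wy": 0,"wz": 0,"grip": 255},
  {"x": 0,"y": 0.003,"z": 0,"wx": 0,"wy": 0,"wz": 0,"grip": 255},
  {"x": 0,"y": 0.003,"z": 0,"wx": 0,"wy": 0,"wz": 0,"grip": 255},
])

```text
clock: 17.4
eef_pos: [596.8, -81.6, 143.6]
orientation: [0.035, 0.981, -0.008, 0.192]
ft_force: [-5.1, 0.4, 14.3]
gripper_width: 0.244
```

```bash
python3 r.py
```

```text
{'t': np.float64(17.4), 's': np.float64(-51.687), 'u': np.float64(3.686), 'clear': np.float64(1.583), 'err': array([ 0.002, -0.003, -0.   ]), 'f': array([ -0.563,   0.007, -15.159]), 'm': array([-0.159,  0.316, -0.039]), 'q': array([-0.149,  0.253, -0.333,  0.599,  0.027, -0.072])}
```

step_arm([
  {"x": 0,"y": 0.003,"z": 0,"wx": 0,"wy": 0,"wz": 0,"grip": 255},
  {"x": 0,"y": 0.003,"z": 0,"wx": 0,"wy": 0,"wz": 0,"grip": 255},
  {"x": 0,"y": 0.003,"z": 0,"wx": 0,"wy": 0,"wz": 0,"grip": 255},
  {"x": 0,"y": 0.003,"z": 0,"wx": 0,"wy": 0,"wz": 0,"grip": 255},
  {"x": 0,"y": 0.003,"z": 0,"wx": 0,"wy": 0,"wz": 0,"grip": 255},
  {"x": 0,"y": 0.003,"z": 0,"wx": 0,"wy": 0,"wz": 0,"grip": 255},
  {"x": 0,"y": 0.003,"z": 0,"wx": 0,"wy": 0,"wz": 0,"grip": 255},
])

```text
clock: 18.1
eef_pos: [598.1, -60.4, 143.5]
orientation: [0.035, 0.981, -0.008, 0.192]
ft_force: [-6.9, -1.0, 14.2]
gripper_width: 0.243
```

```bash
python3 r.py
```

```text
{'t': np.float64(18.1), 's': np.float64(-30.479), 'u': np.float64(3.413), 'clear': np.float64(1.559), 'err': array([ 0.002, -0.002, -0.   ]), 'f': array([  1.013,  -1.483, -15.698]), 'm': array([-0.221,  0.425, -0.022]), 'q': array([-0.106,  0.251, -0.336,  0.597,  0.011, -0.032])}
```

step_arm([
  {"x": 0,"y": 0.003,"z": 0,"wx": 0,"wy": 0,"wz": 0,"grip": 255},
  {"x": 0,"y": 0.003,"z": 0,"wx": 0,"wy": 0,"wz": 0,"grip": 255},
  {"x": 0,"y": 0.003,"z": 0,"wx": 0,"wy": 0,"wz": 0,"grip": 255},
  {"x": 0,"y": 0.003,"z": 0,"wx": 0,"wy": 0,"wz": 0,"grip": 255},
  {"x": 0,"y": 0.003,"z": 0,"wx": 0,"wy": 0,"wz": 0,"grip": 255},
  {"x": 0,"y": 0.003,"z": 0,"wx": 0,"wy": 0,"wz": 0,"grip": 255},
  {"x": 0,"y": 0.003,"z": 0,"wx": 0,"wy": 0,"wz": 0,"grip": 255},
])

```text
clock: 18.8
eef_pos: [599.4, -39.2, 143.4]
orientation: [0.035, 0.981, -0.007, 0.192]
ft_force: [-5.7, -0.3, 14.5]
gripper_width: 0.247
```

```bash
python3 r.py
```

```text
{'t': np.float64(18.8), 's': np.float64(-9.29), 'u': np.float64(3.114), 'clear': np.float64(1.524), 'err': array([ 0.001, -0.002, -0.   ]), 'f': array([ -0.147,  -0.702, -15.575]), 'm': array([-0.173,  0.484, -0.066]), 'q': array([-0.063,  0.25 , -0.337,  0.597, -0.004,  0.008])}
```

step_arm([
  {"x": 0,"y": 0.003,"z": 0,"wx": 0,"wy": 0,"wz": 0,"grip": 255},
  {"x": 0,"y": 0.003,"z": 0,"wx": 0,"wy": 0,"wz": 0,"grip": 255},
  {"x": 0,"y": 0.003,"z": 0,"wx": 0,"wy": 0,"wz": 0,"grip": 255},
  {"x": 0,"y": 0.003,"z": 0,"wx": 0,"wy": 0,"wz": 0,"grip": 255},
  {"x": 0,"y": 0.003,"z": 0,"wx": 0,"wy": 0,"wz": 0,"grip": 255},
  {"x": 0,"y": 0.003,"z": 0,"wx": 0,"wy": 0,"wz": 0,"grip": 255},
  {"x": 0,"y": 0.003,"z": 0,"wx": 0,"wy": 0,"wz": 0,"grip": 255},
])

```text
clock: 19.5
eef_pos: [600.7, -18.1, 143.2]
orientation: [0.035, 0.981, -0.007, 0.191]
ft_force: [-7.1, -0.1, 15.0]
gripper_width: 0.241
```

```bash
python3 r.py
```

```text
{'t': np.float64(19.5), 's': np.float64(11.877), 'u': np.float64(2.835), 'clear': np.float64(1.454), 'err': array([ 0.001, -0.001, -0.   ]), 'f': array([  0.96 ,  -0.657, -16.601]), 'm': array([-0.163,  0.612, -0.078]), 'q': array([-0.02 ,  0.252, -0.336,  0.599, -0.02 ,  0.048])}
```

step_arm([
  {"x": 0,"y": 0.003,"z": 0,"wx": 0,"wy": 0,"wz": 0,"grip": 255},
  {"x": 0,"y": 0.003,"z": 0,"wx": 0,"wy": 0,"wz": 0,"grip": 255},
  {"x": 0,"y": 0.003,"z": 0,"wx": 0,"wy": 0,"wz": 0,"grip": 255},
  {"x": 0,"y": 0.003,"z": 0,"wx": 0,"wy": 0,"wz": 0,"grip": 255},
  {"x": 0,"y": 0.003,"z": 0,"wx": 0,"wy": 0,"wz": 0,"grip": 255},
  {"x": 0,"y": 0.003,"z": 0,"wx": 0,"wy": 0,"wz": 0,"grip": 255},
  {"x": 0,"y": 0.003,"z": 0,"wx": 0,"wy": 0,"wz": 0,"grip": 255},
])

```text
clock: 20.2
eef_pos: [602.0, 3.0, 143.1]
orientation: [0.035, 0.981, -0.007, 0.191]
ft_force: [-7.3, 0.1, 16.2]
gripper_width: 0.244
```

```bash
python3 r.py
```

```text
{'t': np.float64(20.2), 's': np.float64(33.06), 'u': np.float64(2.57), 'clear': np.float64(1.421), 'err': array([ 0.   , -0.001,  0.   ]), 'f': array([  0.65 ,  -0.381, -17.727]), 'm': array([-0.192,  0.678,  0.023]), 'q': array([ 0.022,  0.254, -0.332,  0.601, -0.036,  0.088])}
```

step_arm([
  {"x": 0,"y": 0.003,"z": 0,"wx": 0,"wy": 0,"wz": 0,"grip": 255},
  {"x": 0,"y": 0.003,"z": 0,"wx": 0,"wy": 0,"wz": 0,"grip": 255},
  {"x": 0,"y": 0.003,"z": 0,"wx": 0,"wy": 0,"wz": 0,"grip": 255},
  {"x": 0,"y": 0.003,"z": 0,"wx": 0,"wy": 0,"wz": 0,"grip": 255},
  {"x": 0,"y": 0.003,"z": 0,"wx": 0,"wy": 0,"wz": 0,"grip": 255},
  {"x": 0,"y": 0.003,"z": 0,"wx": 0,"wy": 0,"wz": 0,"grip": 255},
  {"x": 0,"y": 0.003,"z": 0,"wx": 0,"wy": 0,"wz": 0,"grip": 255},
])

```text
clock: 20.9
eef_pos: [603.2, 24.1, 142.9]
orientation: [0.035, 0.981, -0.007, 0.191]
ft_force: [-7.9, 0.5, 15.2]
gripper_width: 0.239
```

```bash
python3 r.py
```

```text
{'t': np.float64(20.9), 's': np.float64(54.205), 'u': np.float64(2.258), 'clear': np.float64(1.346), 'err': array([-0., -0.,  0.]), 'f': array([  1.685,  -0.116, -17.054]), 'm': array([-0.201,  0.684, -0.085]), 'q': array([ 0.065,  0.259, -0.326,  0.605, -0.051,  0.127])}
```

step_arm([
  {"x": 0,"y": 0.003,"z": 0,"wx": 0,"wy": 0,"wz": 0,"grip": 255},
  {"x": 0,"y": 0.003,"z": 0,"wx": 0,"wy": 0,"wz": 0,"grip": 255},
  {"x": 0,"y": 0.003,"z": 0,"wx": 0,"wy": 0,"wz": 0,"grip": 255},
  {"x": 0,"y": 0.003,"z": 0,"wx": 0,"wy": 0,"wz": 0,"grip": 255},
  {"x": 0,"y": 0.003,"z": 0,"wx": 0,"wy": 0,"wz": 0,"grip": 255},
  {"x": 0,"y": 0.003,"z": 0,"wx": 0,"wy": 0,"wz": 0,"grip": 255},
  {"x": 0,"y": 0.003,"z": 0,"wx": 0,"wy": 0,"wz": 0,"grip": 255},
])

```text
clock: 21.6
eef_pos: [604.5, 45.3, 142.8]
orientation: [0.035, 0.981, -0.007, 0.191]
ft_force: [-8.0, -0.0, 15.3]
gripper_width: 0.244
```

```bash
python3 r.py
```

```text
{'t': np.float64(21.6), 's': np.float64(75.364), 'u': np.float64(2.006), 'clear': np.float64(1.306), 'err': array([-0.001,  0.   ,  0.   ]), 'f': array([  1.668,  -0.6  , -17.151]), 'm': array([-0.13 ,  0.77 , -0.079]), 'q': array([ 0.107,  0.265, -0.317,  0.61 , -0.066,  0.166])}
```

step_arm([
  {"x": 0,"y": 0.003,"z": 0,"wx": 0,"wy": 0,"wz": 0,"grip": 255},
  {"x": 0,"y": 0.003,"z": 0,"wx": 0,"wy": 0,"wz": 0,"grip": 255},
  {"x": 0,"y": 0.003,"z": 0,"wx": 0,"wy": 0,"wz": 0,"grip": 255},
  {"x": 0,"y": 0.003,"z": 0,"wx": 0,"wy": 0,"wz": 0,"grip": 255},
  {"x": 0,"y": 0,"z": 0,"wx": 0,"wy": 0,"wz": 0,"grip": 255},
])

```text
clock: 22.1
eef_pos: [605.3, 57.8, 142.7]
orientation: [0.035, 0.981, -0.006, 0.19]
ft_force: [-8.2, 1.2, 15.0]
gripper_width: 0.238
```

```bash
python3 r.py
```

```text
{'t': np.float64(22.1), 's': np.float64(87.933), 'u': np.float64(1.843), 'clear': np.float64(1.306), 'err': array([-0.002,  0.001, -0.   ]), 'f': array([  2.086,   0.604, -17.028]), 'm': array([0.048, 0.762, 0.057]), 'q': array([ 0.131,  0.27 , -0.311,  0.614, -0.074,  0.188])}
```

step_arm([
  {"x": 0,"y": 0,"z": -0.01,"wx": 0,"wy": 0,"wz": 0,"grip": 255},
  {"x": 0,"y": 0,"z": -0.025,"wx": 0,"wy": 0,"wz": 0,"grip": 255},
  {"x": 0,"y": 0,"z": -0.035,"wx": 0,"wy": 0,"wz": 0,"grip": 255},
  {"x": 0,"y": 0,"z": -0.03,"wx": 0,"wy": 0,"wz": 0,"grip": 255},
  {"x": 0,"y": 0,"z": 0,"wx": 0,"wy": 0,"wz": 0,"grip": 255},
  {"x": 0,"y": 0,"z": 0,"wx": 0,"wy": 0,"wz": 0,"grip": 255},
])

```text
clock: 22.7
eef_pos: [566.4, 59.7, 231.5]
orientation: [0.035, 0.982, -0.007, 0.187]
ft_force: [-0.2, 1.0, -3.1]
gripper_width: 0.246
```

```bash
python3 r.py; python3 - <<'E'
from h import *
np.set_printoptions(precision=4,suppress=True)
show(7,{"scene":(220,140,330,225),"top":(195,135,305,210)},"tiles")
p,M,s=pose();print(p)
# return target: roller back on mat, tool vertical, az 1.741
a=1.741;yv=np.array([np.cos(a),np.sin(a),0]);zv=np.array([0,0,-1.]);Rt=np.c_[np.cross(yv,zv),yv,zv]
P=np.array([470,302,180.]);rv,d=plan(p,M,P,Rt);print("rv",rv,"shift before",M.T@(P-p),"after",d,"dworld",P-p)
E
```

```text
{'t': np.float64(22.7), 's': np.float64(87.004), 'u': np.float64(-0.97), 'clear': np.float64(98.18), 'err': array([-0.   ,  0.007, -0.   ]), 'f': array([1.405, 0.942, 2.809]), 'm': array([0.1  , 0.624, 0.003]), 'q': array([ 0.146,  0.12 , -0.246,  0.836, -0.079,  0.203])}
[565.4448  59.4591 229.1441]
rv [-0.046   0.3706 -0.2392] shift before [122.7303 235.0897   4.5839] after [ 52.9833 255.203   49.1441] dworld [-95.4448 242.5409 -49.1441]
```

View pics/tiles_scene.png

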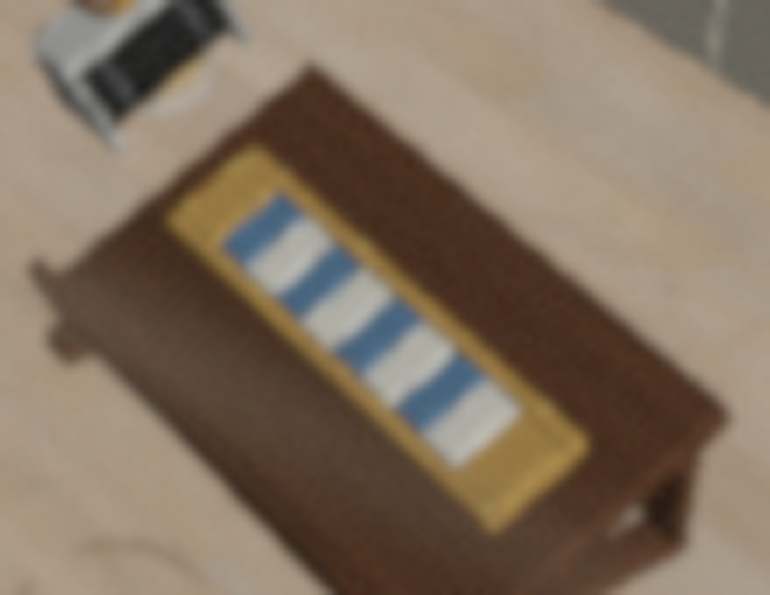

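View pics/tiles_top.png

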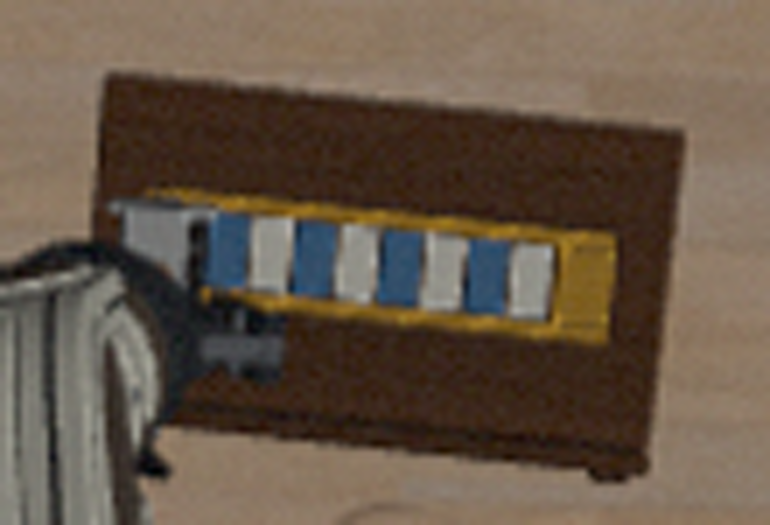

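The tiles now lie within the band, in line with it. The return pass showed no sideways bumps and a steady 17–20 N. Now I'll go upright and back to the mat.

step_arm([
  {"x": 0,"y": 0,"z": 0,"wx": -0.0115,"wy": 0.0927,"wz": -0.0598,"grip": 255},
  {"x": 0,"y": 0,"z": 0,"wx": -0.0115,"wy": 0.0927,"wz": -0.0598,"grip": 255},
  {"x": 0,"y": 0,"z": 0,"wx": -0.0115,"wy": 0.0927,"wz": -0.0598,"grip": 255},
  {"x": 0,"y": 0,"z": 0,"wx": -0.0115,"wy": 0.0927,"wz": -0.0598,"grip": 255},
])

```text
clock: 23.2
eef_pos: [566.2, 59.3, 229.5]
orientation: [-0.086, 0.996, 0.0, -0.001]
ft_force: [0.4, 0.5, -2.0]
gripper_width: 0.245
```

step_arm([
  {"x": 0.0076,"y": 0.0365,"z": 0,"wx": 0,"wy": 0,"wz": 0,"grip": 255},
  {"x": 0.0076,"y": 0.0365,"z": 0,"wx": 0,"wy": 0,"wz": 0,"grip": 255},
  {"x": 0.0076,"y": 0.0365,"z": 0,"wx": 0,"wy": 0,"wz": 0,"grip": 255},
  {"x": 0.0076,"y": 0.0365,"z": 0,"wx": 0,"wy": 0,"wz": 0,"grip": 255},
  {"x": 0.0076,"y": 0.0365,"z": 0,"wx": 0,"wy": 0,"wz": 0,"grip": 255},
  {"x": 0.0076,"y": 0.0365,"z": 0,"wx": 0,"wy": 0,"wz": 0,"grip": 255},
  {"x": 0.0076,"y": 0.0365,"z": 0,"wx": 0,"wy": 0,"wz": 0,"grip": 255},
])

```text
clock: 23.9
eef_pos: [469.9, 303.5, 228.6]
orientation: [-0.085, 0.996, -0.001, 0.0]
ft_force: [0.9, -0.2, -3.3]
gripper_width: 0.242
```

step_arm([
  {"x": 0,"y": 0,"z": 0,"wx": 0,"wy": 0,"wz": 0,"grip": 255},
  {"x": 0,"y": 0,"z": 0,"wx": 0,"wy": 0,"wz": 0,"grip": 255},
])

```text
clock: 24.1
eef_pos: [470.0, 302.9, 228.9]
orientation: [-0.086, 0.996, -0.001, 0.0]
ft_force: [-0.5, -1.3, -2.2]
gripper_width: 0.242
```

```bash
cat > b.py <<'E'
from h import *
np.set_printoptions(precision=4,suppress=True)
p,M,s=pose();print(s["clock"],p,s["ft_force"],s["gripper_width"]*85)
a=1.741;yv=np.array([np.cos(a),np.sin(a),0]);zv=np.array([0,0,-1.]);Rt=np.c_[np.cross(yv,zv),yv,zv]
P=np.array([470,302,84.]);print(plan(p,M,P,Rt))
E
python3 b.py
```

```text
24.1 [470.039  302.8701 228.855 ] [-0.5317 -1.3019 -2.1875] 20.596344828913697
(array([-0.002 ,  0.0004,  0.0021]), array([  0.1858,  -0.8509, 144.855 ]))
```

step_arm([
  {"x": 0,"y": 0,"z": 0.04,"wx": -0.002,"wy": 0,"wz": 0.002,"grip": 255},
  {"x": 0,"y": 0,"z": 0.04,"wx": 0,"wy": 0,"wz": 0,"grip": 255},
  {"x": 0,"y": 0,"z": 0.03,"wx": 0,"wy": 0,"wz": 0,"grip": 255},
  {"x": 0,"y": 0,"z": 0.018,"wx": 0,"wy": 0,"wz": 0,"grip": 255},
  {"x": 0,"y": 0,"z": 0.008,"wx": 0,"wy": 0,"wz": 0,"grip": 255},
  {"x": 0,"y": 0,"z": 0,"wx": 0,"wy": 0,"wz": 0,"grip": 255},
  {"x": 0,"y": 0,"z": 0,"wx": 0,"wy": 0,"wz": 0,"grip": 255},
])

```text
clock: 24.8
eef_pos: [472.0, 302.5, 95.7]
orientation: [-0.084, 0.997, 0.001, 0.002]
ft_force: [0.4, -0.7, -1.5]
gripper_width: 0.246
```

```bash
python3 b.py
```

```text
24.8 [472.03   302.472   95.6861] [ 0.3871 -0.7487 -1.4815] 20.9114402937107
(array([ 0.0023,  0.0044, -0.003 ]), array([ 2.0806, -0.1214, 11.6861]))
```

step_arm([
  {"x": 0,"y": 0,"z": 0.004,"wx": 0.002,"wy": 0.004,"wz": -0.002,"grip": 255},
  {"x": 0,"y": 0,"z": 0.003,"wx": 0,"wy": 0,"wz": 0,"grip": 255},
  {"x": 0,"y": 0,"z": 0.002,"wx": 0,"wy": 0,"wz": 0,"grip": 255},
  {"x": 0,"y": 0,"z": 0,"wx": 0,"wy": 0,"wz": 0,"grip": 255},
  {"x": 0,"y": 0,"z": 0,"wx": 0,"wy": 0,"wz": 0,"grip": 255},
])

```text
clock: 25.3
eef_pos: [471.0, 302.8, 86.1]
orientation: [-0.085, 0.996, -0.0, -0.0]
ft_force: [0.0, 0.8, -2.5]
gripper_width: 0.243
```

```bash
python3 b.py
```

```text
25.3 [471.0437 302.7925  86.1046] [ 0.0359  0.8007 -2.5084] 20.64886814285784
(array([-0.    , -0.0007,  0.0003]), array([ 1.1628, -0.6043,  2.1046]))
```

step_arm([
  {"x": 0,"y": 0,"z": 0.001,"wx": 0,"wy": 0,"wz": 0,"grip": 255},
  {"x": 0,"y": 0,"z": 0.001,"wx": 0,"wy": 0,"wz": 0,"grip": 255},
  {"x": 0,"y": 0,"z": 0,"wx": 0,"wy": 0,"wz": 0,"grip": 255},
])

```text
clock: 25.6
eef_pos: [470.9, 302.7, 83.8]
orientation: [-0.085, 0.996, -0.0, -0.001]
ft_force: [-1.2, -0.3, -2.5]
gripper_width: 0.243
```

```bash
python3 b.py
```

```text
25.6 [470.9461 302.6839  83.8377] [-1.1726 -0.3071 -2.5483] 20.64374373264702
(array([-0.0002, -0.0011,  0.0002]), array([ 1.0483, -0.5138, -0.1623]))
```

step_arm([
  {"x": 0,"y": 0,"z": 0.0008,"wx": 0,"wy": 0,"wz": 0,"grip": 255},
  {"x": 0,"y": 0,"z": 0,"wx": 0,"wy": 0,"wz": 0,"grip": 255},
])

```text
clock: 25.8
eef_pos: [471.0, 302.7, 83.1]
orientation: [-0.085, 0.996, -0.0, -0.0]
ft_force: [-0.7, -0.3, -2.0]
gripper_width: 0.246
```

```bash
python3 b.py
```

```text
25.8 [470.999  302.7067  83.074 ] [-0.6658 -0.2999 -2.0204] 20.925112344923406
(array([-0.0001, -0.001 ,  0.0001]), array([ 1.1043, -0.5273, -0.926 ]))
```

step_arm([
  {"x": 0,"y": 0,"z": 0.0006,"wx": 0,"wy": 0,"wz": 0,"grip": 255},
  {"x": 0,"y": 0,"z": 0,"wx": 0,"wy": 0,"wz": 0,"grip": 255},
])

```text
clock: 26.0
eef_pos: [471.1, 302.8, 82.8]
orientation: [-0.085, 0.996, 0.0, -0.0]
ft_force: [-0.2, -0.5, -1.0]
gripper_width: 0.246
```

```bash
python3 b.py
```

```text
26.0 [471.0892 302.7677  82.8255] [-0.2333 -0.484  -0.9516] 20.936931133307496
(array([ 0.0001, -0.0006,  0.0001]), array([ 1.2035, -0.5721, -1.1745]))
```

Touchdown is at the same height as at the grasp (82.8 mm). One small settling nudge, then release.

step_arm([
  {"x": 0,"y": 0,"z": 0.0003,"wx": 0,"wy": 0,"wz": 0,"grip": 255},
  {"x": 0,"y": 0,"z": 0,"wx": 0,"wy": 0,"wz": 0,"grip": 255},
  {"x": 0,"y": 0,"z": 0,"wx": 0,"wy": 0,"wz": 0,"grip": 170},
  {"x": 0,"y": 0,"z": 0,"wx": 0,"wy": 0,"wz": 0,"grip": 120},
  {"x": 0,"y": 0,"z": 0,"wx": 0,"wy": 0,"wz": 0,"grip": 60},
  {"x": 0,"y": 0,"z": 0,"wx": 0,"wy": 0,"wz": 0,"grip": 0},
  {"x": 0,"y": 0,"z": 0,"wx": 0,"wy": 0,"wz": 0,"grip": 0},
  {"x": 0,"y": 0,"z": 0,"wx": 0,"wy": 0,"wz": 0,"grip": 0},
], squeeze=30)

```text
clock: 26.8
eef_pos: [471.1, 302.7, 82.3]
orientation: [-0.085, 0.996, -0.0, -0.0]
ft_force: [0.1, -0.6, -0.0]
gripper_width: 1.001
```

```bash
python3 b.py;python3 - <<'E'
from h import *
show(6,{"top":(110,180,190,260),"scene":(130,110,210,190)},"rel")
E
```

```text
26.8 [471.0981 302.724   82.2663] [ 0.098  -0.5987 -0.0288] 85.07903956790207
(array([-0.    , -0.0008,  0.0001]), array([ 1.2049, -0.5276, -1.7337]))
```

View pics/rel_scene.png

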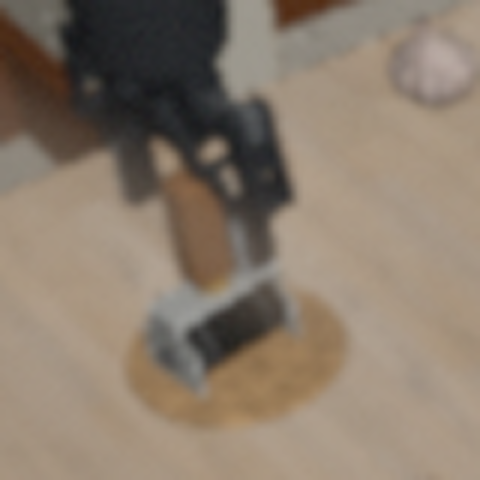

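The roller stands freely between the open jaws, with the handle at crop (200,235). I'll retract straight up and move aside.

step_arm([
  {"x": 0,"y": 0,"z": -0.01,"wx": 0,"wy": 0,"wz": 0,"grip": 0},
  {"x": 0,"y": 0,"z": -0.025,"wx": 0,"wy": 0,"wz": 0,"grip": 0},
  {"x": 0,"y": 0,"z": -0.035,"wx": 0,"wy": 0,"wz": 0,"grip": 0},
  {"x": 0,"y": 0,"z": -0.035,"wx": 0,"wy": 0,"wz": 0,"grip": 0},
  {"x": 0,"y": 0,"z": -0.035,"wx": 0,"wy": 0,"wz": 0,"grip": 0},
  {"x": 0.03,"y": 0,"z": -0.02,"wx": 0,"wy": 0,"wz": 0,"grip": 0},
  {"x": 0.03,"y": 0,"z": 0,"wx": 0,"wy": 0,"wz": 0,"grip": 0},
  {"x": 0.03,"y": 0,"z": 0,"wx": 0,"wy": 0,"wz": 0,"grip": 0},
])

```text
clock: 27.7
eef_pos: [382.1, 287.6, 244.2]
orientation: [-0.085, 0.996, 0.001, 0.001]
ft_force: [-0.7, 0.1, 0.1]
gripper_width: 1.002
```

step_arm([
  {"x": 0.03,"y": 0,"z": 0,"wx": 0,"wy": 0,"wz": 0,"grip": 0},
  {"x": 0.03,"y": 0,"z": 0,"wx": 0,"wy": 0,"wz": 0,"grip": 0},
  {"x": 0,"y": 0,"z": 0,"wx": 0,"wy": 0,"wz": 0,"grip": 0},
  {"x": 0,"y": 0,"z": 0,"wx": 0,"wy": 0,"wz": 0,"grip": 0},
])

```text
clock: 28.1
eef_pos: [323.3, 277.6, 243.5]
orientation: [-0.086, 0.996, 0.001, 0.001]
ft_force: [-0.2, -0.7, -0.4]
gripper_width: 1.001
```

```bash
python3 - <<'E'
from h import *
import cv2
from workcell import snapshot,state
a=snapshot("scene");b=snapshot("top");cv2.imwrite("pics/sceneE.png",a);cv2.imwrite("pics/topE.png",b)
cr=lambda im,x0,y0,x1,y1,k:cv2.resize(im[y0:y1,x0:x1],None,fx=k,fy=k,interpolation=cv2.INTER_CUBIC)
s0=cv2.imread("pics/scene0.png");t0=cv2.imread("pics/top0.png")
cv2.imwrite("pics/cmpE.png",np.hstack([cr(s0,235,150,315,225,5),cr(a,235,150,315,225,5)]))
cv2.imwrite("pics/matE.png",np.hstack([cr(a,135,115,195,185,6),cr(b,110,190,170,260,6)]))
s=state();print(s["clock"],s["eef_pos"],s["gripper_width"])
# bystander shift by template diff
for n,i0,i1,bx in(("mug",t0,b,(355,160,400,198)),("lemon",t0,b,(340,220,372,250)),("jar",t0,b,(155,130,190,162)),("tiles_scene",s0,a,(250,163,300,210)),("band_hi_scene",s0,a,(285,195,310,220))):
    f=lambda im:np.float32(cv2.cvtColor(im,cv2.COLOR_BGR2GRAY)[bx[1]:bx[3],bx[0]:bx[2]])
    print(n,cv2.phaseCorrelate(f(i0),f(i1),cv2.createHanningWindow((bx[2]-bx[0],bx[3]-bx[1]),cv2.CV_32F)))
E
```

```text
28.2 [324.18725583 277.77014526 243.05140359] 1.002973122912167
mug ((0.4728460623528612, -0.12314229952419353), 1.0213918659422132)
lemon ((-0.049252476563832914, 0.007561117136550166), 1.071702067553997)
jar ((0.008175673316372922, -0.043664935083512546), 0.9983735515529083)
tiles_scene ((0.35812666071078425, 0.3325078055145738), 0.9924611087640126)
band_hi_scene ((0.724766427413666, 0.5692990183395139), 0.9954872833251953)
```

View pics/cmpE.png

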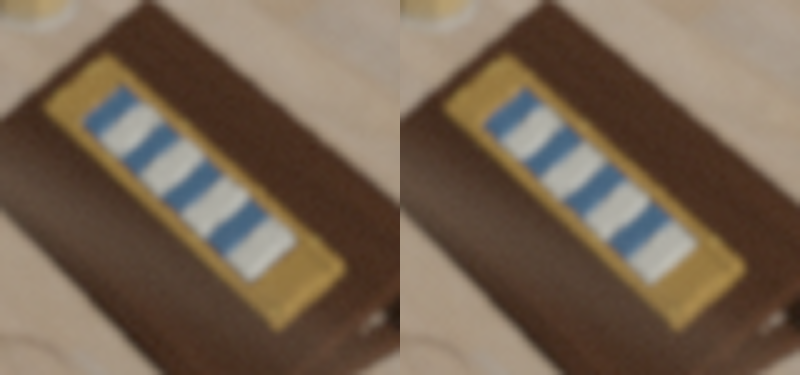

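View pics/matE.png

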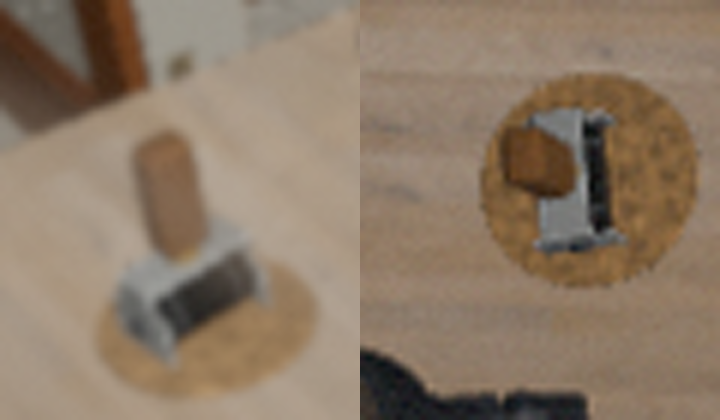

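View pics/sceneE.png

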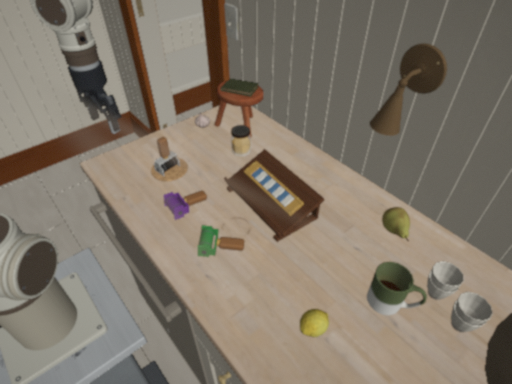

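The roller stands upright and released on the mat, and the gripper is clear. The tiles have dropped inside the band and the bystanders are in place. Handing in.

```bash
python3 -c "
from workcell import *
print(finish_job())"
```

```text
the job is handed in; nothing more can be done
None
```

I rolled the whole tile strip twice, once in each direction, then stood the roller back upright on the cork mat. I handed the job in at about 28 s; it reports no verdict.

**Rolling:** I felt for the band on its bare +y end; contact came about 1.6 mm above the camera estimate. The first pass went to the -y end and the second came back. Normal force was about 11–16 N on the first pass and 16–20 N on the second. I read it only between move calls, so brief peaks in between were not seen.

**Tiles:** On the first pass sideways force rose to about 5 N at many of the readings. The second pass showed no such bumps. The drum stayed within about 0.3 mm of band level throughout. I had no direct reading of the tile joints, so flushness rests on this and on the before-and-after pictures. The picture shifts there were under 1 px, too small to measure depth.

**Roller:** It touched down at TCP height 82.8 mm, the same as at pick-up. It stands about 6 mm from my estimate of the mat's centre. The gripper is open and about 160 mm away.

**Bystanders:** In the top view the jar and lemon moved less than 0.1 px. The mug measured 0.5 px (about 1.5 mm), which I take as noise because nothing went near it.

**Disagreements:**
- Camera estimates of the roller's pose differed by 2–5 mm between readings; closing the jaws absorbed this.
- During rolling the roller drifted about 2 mm up the slope, within the roughly 5 mm gap between its side plates and the band.

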